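Set up the tabletop easel and its paint caddy for a painting session

TASK

Get the painting place ready: stand every paint pot upright in its own compartment of the wooden caddy while the caddy is still drawn back at the loading end of its rail, then slide the loaded caddy along the rail fully home against the far stop. On the easel, set the small canvas face up on the board with its short edge on the ledge, about in the middle and straight; swivel the turntable until its dark pointer meets the dark mark on the front of the base plate, and tilt the board to 60 degrees from the table, leaving everything let go and not knocking over the cups, can or bottle standing round about.

Things in the scene. Friction and masses are not known exactly. Their poses are not given: they have to be found in the camera images.
- pot0: one of up to five identical closed paint pots, plain white cylinder with a black lid, 46 mm diameter, 55 mm tall, standing upright on the table near the robot (may be absent); origin at the centre of the underside, z up
- pot1: one of up to five identical closed paint pots, plain white cylinder with a black lid, 46 mm diameter, 55 mm tall, standing upright on the table near the robot (may be absent); origin at the centre of the underside, z up
- pot2: one of up to five identical closed paint pots, plain white cylinder with a black lid, 46 mm diameter, 55 mm tall, standing upright on the table near the robot (may be absent); origin at the centre of the underside, z up
- pot3: one of up to five identical closed paint pots, plain white cylinder with a black lid, 46 mm diameter, 55 mm tall, standing upright on the table near the robot (may be absent); origin at the centre of the underside, z up
- pot4: one of up to five identical closed paint pots, plain white cylinder with a black lid, 46 mm diameter, 55 mm tall, standing upright on the table near the robot (may be absent); origin at the centre of the underside, z up
- canvas: miniature stretched canvas, a slab with a reddish-brown toned face and white edges, 90 mm (its x) by 62 mm (its y) by 16 mm thick (its z), lying face up on the table; origin at the centre of the underside, z out of its painted face. Either short edge may go on the ledge
- tray (a joint): slide of the wooden caddy on its aluminium rail, m: 0 = drawn back against the stop at the loading end (the end where the handle post is), grows as the caddy is pushed, post trailing, along the caddy's +y to 0.120 = home against the far stop. It stays where it is left and takes about 4 N to move. Up to 0.04 counts as still at the loading end
- tray_mid (a point): centre of the caddy's inner floor (floor 28 mm above the table); y along the rail towards home, x across, z up. Five compartments in a row along y, each 53 by 53 mm inside, pitch 57 mm, walls 4 mm thick rising 20 mm above the floor; caddy outside 61 by 289 mm
- tray_slot0 (a point): centre of the floor of compartment 0 of the caddy (nearest the handle post)
- tray_slot1 (a point): centre of the floor of compartment 1 of the caddy
- tray_slot2 (a point): centre of the floor of compartment 2 of the caddy
- tray_slot3 (a point): centre of the floor of compartment 3 of the caddy
- tray_slot4 (a point): centre of the floor of compartment 4 of the caddy
- tray_post (a point): on the axis of the caddy's upright handle post at its trailing (-y) end, at the very top (112 mm above the table); round wooden post 16 mm diameter, 78 mm tall, standing 44.5 mm (axis) beyond the centre of compartment 0
- easel_axis (a point): on the swivel axis of the easel, on top of its square plywood base plate (250 by 240 by 12 mm, fixed to the table); x points from the marked front edge to the back of the plate, z up
- turntable (a joint): swivel of the easel's turntable about the vertical axis, rad, positive anticlockwise from above; 0 = pointer on the mark, board square to the base plate. Stiff: stays where left, about 0.5 N m
- board (a joint): tilt of the easel board from the horizontal, rad, about the hinge along its ledge; grows as its top (handle) end is lifted; 60 degrees = 1.047; travel 0 to 1.35. Stiff: stays where left, about 0.7 N m
- board_face (a point): middle of the board's lower end, on the tilt hinge, where ledge and front face meet; 72 mm above the table, 55 mm before the swivel axis. x up the board, y along the hinge, z out of the face. Board 170 mm wide, x = 0 to 130 mm; ledge: lip 12 mm thick (x = -12 to 0), 150 mm long, 18 mm out of the face. The canvas is easiest laid on while the board still lies back
- board_grip (a point): middle of the round wooden handle bar beyond the board's top end: 12 mm diameter, along the board's y, 92 mm long between its two side arms, 186 mm up from the hinge and 56 mm clear (bar axis) of the board's top edge, open behind and before
- brush_cup: bystander: steel cup 72 mm diameter, 100 mm tall with brushes standing in it to 0.23 m; origin under its centre
- spray_can: bystander: spray can 54 mm diameter, 150 mm tall; origin under its centre
- thinner: bystander: amber bottle 64 mm diameter, 150 mm tall; origin under its centre
- paint_cup: bystander: yellow plastic cup of 72 mm rim, 95 mm tall; origin under its centre
Things that resemble listed ones, but are neither listed nor needed, are in the scene too. What is shaped like the pot2 but orange is not meant. Leave any purple or yellow look-alike of the canvas alone.

How it is judged:
On the way, in this order (a step that is already met when the one before it is completed fails the run):
1. every pot stands in a compartment of the caddy while the caddy is still at the loading end (x of pot0 in the frame of tray_mid between -0.012 and 0.012 m and y of pot0 in the frame of tray_mid between -0.148 and 0.148 m and z of pot0 in the frame of tray_mid between -0.005 and 0.005 m and angle between each of pot0, pot1, pot2, pot3, pot4's own z axis and vertical below 0.12 rad and x of pot1 in the frame of tray_mid between -0.012 and 0.012 m and y of pot1 in the frame of tray_mid between -0.148 and 0.148 m and z of pot1 in the frame of tray_mid between -0.005 and 0.005 m and x of pot2 in the frame of tray_mid between -0.012 and 0.012 m and y of pot2 in the frame of tray_mid between -0.148 and 0.148 m and z of pot2 in the frame of tray_mid between -0.005 and 0.005 m and x of pot3 in the frame of tray_mid between -0.012 and 0.012 m and y of pot3 in the frame of tray_mid between -0.148 and 0.148 m and z of pot3 in the frame of tray_mid between -0.005 and 0.005 m and x of pot4 in the frame of tray_mid between -0.012 and 0.012 m and y of pot4 in the frame of tray_mid between -0.148 and 0.148 m and z of pot4 in the frame of tray_mid between -0.005 and 0.005 m and value of joint tray below 0.04 m), for 0.2 s.
2. the loaded caddy is slid home against the far stop (x of pot0 in the frame of tray_mid between -0.012 and 0.012 m and y of pot0 in the frame of tray_mid between -0.148 and 0.148 m and z of pot0 in the frame of tray_mid between -0.005 and 0.005 m and angle between each of pot0, pot1, pot2, pot3, pot4's own z axis and vertical below 0.12 rad and x of pot1 in the frame of tray_mid between -0.012 and 0.012 m and y of pot1 in the frame of tray_mid between -0.148 and 0.148 m and z of pot1 in the frame of tray_mid between -0.005 and 0.005 m and x of pot2 in the frame of tray_mid between -0.012 and 0.012 m and y of pot2 in the frame of tray_mid between -0.148 and 0.148 m and z of pot2 in the frame of tray_mid between -0.005 and 0.005 m and x of pot3 in the frame of tray_mid between -0.012 and 0.012 m and y of pot3 in the frame of tray_mid between -0.148 and 0.148 m and z of pot3 in the frame of tray_mid between -0.005 and 0.005 m and x of pot4 in the frame of tray_mid between -0.012 and 0.012 m and y of pot4 in the frame of tray_mid between -0.148 and 0.148 m and z of pot4 in the frame of tray_mid between -0.005 and 0.005 m and value of joint tray above 0.113 m), for 0.2 s.
At the end, for the whole second after the job is handed in: All pots upright in caddy compartments, caddy within 7 mm of the far stop, turntable within 4 degrees of its mark, board at 60 degrees within 4, canvas face up flat on the board, short edge within 9 mm of the ledge, within 25 mm of the middle and 8 degrees of straight; all at rest, let go (all of step 2 and linear speed of each of pot0, pot1, pot2, pot3, pot4, canvas below 0.02 m/s and x of canvas in the frame of board_face between 0.036 and 0.054 m and y of canvas in the frame of board_face between -0.025 and 0.025 m and z of canvas in the frame of board_face between -0.006 and 0.006 m and angle between the x axis of canvas and the x axis of board_face, either way round below 0.14 rad and angle between the z axis of canvas and the z axis of board_face, either way round below 0.12 rad and angle between canvas's own z axis and vertical below 1.3 rad and value of joint turntable between -0.07 and 0.07 rad and value of joint board between 0.977 and 1.117 rad); the robot touches nothing.
It fails at once if a bystanding cup, can or bottle is knocked over (angle between any of brush_cup, spray_can, thinner, paint_cup's own z axis and vertical above 0.5 rad).
Of pot0, pot1, pot2, pot3, pot4 only 3 to 5 are there at a start; the rules pass over those that are not, and their reading is None.
At some moment in a run one of pot0, pot1, pot2, pot3, pot4 may be knocked a few centimetres aside while the robot is not near it.
It also fails if it takes over 200 s, if anything falls off the work surface, if the arm or the gripper's body presses on something with over 40 N, if the wrist force passes 120 N, or if a joint passes its speed limit or range.

ROBOT

A 6-joint arm with a two-finger parallel gripper is mounted at the origin on the work surface. World frame = base frame: x ahead of the robot, y to its left, z up, the work surface at z = 0. Lengths are in m, angles in rad, forces in N, time in s.
With the tool pointing down it reaches from about 0.3 to 0.875 m from the base axis. Payload 6.4 kg.
Tool frame: the origin (TCP) lies midway between the tips of the shut fingers; the grasp point (between the pads) lies 19 mm behind it; y points along the fingers, x is the direction in which the jaws open and shut, and the axes are right-handed (so a half turn about y gives the same grasp; the last joint's range is limited). The gripper opens to 85 mm and grips with 20 to 120 N. Pads are 22 mm wide; open, the fingers measure 114 mm over their backs; the gripper's body (76 mm by 85 mm) begins 54 mm behind the grasp point. The pads swing forward as they close: fully open they stand 13 mm farther back than shut.
Start: joints at [-1.43, 0.181, 1.607, -0, 1.354, -0.206], TCP at [0.195, -0.541, 0.231] pointing down, gripper open.
Joint ranges: [-2.99, 2.99], [-0.89, 2.07], [0.3, 2.58], [-1.14, 4.28], [0, 2.63], [-3.12, 3.12]. Speed limits (rad/s): [2.57, 2.57, 3.01, 3.14, 3.14, 3.14].

INTERFACE

Orientations are given as a unit quaternion [w, x, y, z].
In Python, from bench import ctrl gives the robot as it stands.
- The arm moves only by the tool step_arm, never from a script. Its argument "commands" is a list of rows, each a list of 7 numbers: the turn, a rotation vector about the tool's x, y, z in units of 6 degrees (1.0 is 6 degrees), then the shift along the tool's x, y, z in units of 30 mm (1.0 is 30 mm), then the opening, from 0 (shut) to 1 (fully open). A call has 1 to 10 rows; each row shifts and turns the commanded pose from where the row before left it, along the tool's axes as they then stand; what a row does not reach is not made up. A row lasts 1/10 s, in which the tool goes at most 50 mm and 8.59 degrees, less where a joint would pass 70% of its speed; a pose out of reach is approached as far as the arm can. A call with a number of a shift or a turn outside -1 to 1 is refused whole. A call with a gripper value outside its range is refused whole. The fingers move at their own pace and stop on an object; the grip force is fixed at half the most. Time passes only in rows, so rows that do not move let the fingers close. It gives the time, the measured TCP pose, the force and the opening at its end, in the units of the state.
- ctrl.get_obs(): the state, without advancing time (a new reading comes with each control period).
- ctrl.camera(name): name is "scene" or "top"; returns (picture, depth): 384x512x3 uint8, blue, green, red; 384x512 float32, m along the optical axis (not along the pixel's ray), 0 where there is no reading.
- ctrl.get_calibration(name): a dict with "intrinsics" (3x3 intrinsics, pixels), "R" (3x3) and "t" (3): a world point X has camera coordinates R X + t. Camera axes: x right, y down, z forward; pixel columns grow to the right and rows downward; lengths in m; the calibration is good to about 2 mm. A picture is of the moment at which its call begins. get_calibration takes no time and is no camera call.
- ctrl.hand_in(): hands the job in, once; it reports no verdict.
Trained networks look in the newest picture that a camera, given by its name, has taken for a name from the list of things; names that differ only in an ending like _2 or _b are one class to them, and where a whole thing is asked for, a point or a joint stands for the part that bears it (a point fixed in the world has none). Each returns a list of dicts, best first, with "p" (0 to 1); they miss things now and then, are a little off and sometimes report something else, mostly with a low value. They report only what shows in the picture. A call takes as long as a camera call. They do not tell look-alikes from the thing itself.
- ctrl.boxes_of(thing, camera): "point" ([x, y, z] in m, in the coordinates of the camera as it stood for that picture, good to about 4 mm: the middle of the surface that is visible of it).
- ctrl.silhouettes(thing, camera): "pixels" (384x512 bool, what is visible of it).
The state is a dict: "time_s": time; "q": joint angles; "dq": joint speeds; "joint_efforts": joint torques, N m; "eef_pos": TCP position; "eef_rot": TCP orientation; "wrist_force": force on the tool from outside, world axes, zero at the start; "torque": the same for the moment, N m; "opening": opening from 0.0 (shut) to 1.0 (fully open).
Only numpy, scipy, OpenCV 4.12 (cv2) and the standard library are available. Lean on these libraries where they do the work, as an engineer would, in place of code of your own. Each camera call takes 0.05 s, during which the arm holds its last target.

## Working session

There is one attempt and no reset: what is moved stays moved. The work goes in short steps, Python scripts to look and compute and a tool call to move; the robot and the scene stay as the last step left them, time stands still between calls to the robot, and variables do not carry over. Pictures are saved under pics/ and viewed, and the job is handed in when it is done.

Besides the shell and the picture viewer there is one more tool, called after "Call:" as a command line: name --pt "numbers of a row" for each row, then --argument value for the rest. step_arm: Moves the arm, as the interface text tells. Its arguments: {"type":"object","properties":{"commands":{"type":"array"}},"required":["commands"]}

```bash
ls; mkdir -p pics; python3 - <<'E'
from bench import ctrl
import cv2,numpy as np
o=ctrl.get_obs(); print({k:np.round(v,3) for k,v in o.items()})
for n in("scene","top"):
    im,d=ctrl.camera(n); cv2.imwrite(f"pics/a_{n}.png",cv2.resize(im,(768,576)))
    np.savez(f"/tmp/{n}.npz",im=im,d=d); c=ctrl.get_calibration(n); print(n,c)
E
```

```text
pics
{'time_s': np.float64(0.0), 'q': array([-1.43 ,  0.182,  1.608,  0.   ,  1.354, -0.206]), 'dq': array([ 0.001, -0.001, -0.   ,  0.   , -0.   , -0.   ]), 'joint_efforts': array([-0.0000e+00, -4.4487e+01, -3.5133e+01, -0.0000e+00,  9.0000e-03,
        0.0000e+00]), 'eef_pos': array([ 0.195, -0.54 ,  0.23 ]), 'eef_rot': array([ 0.579, -0.578,  0.407, -0.406]), 'wrist_force': array([ 0.522,  0.631, -0.294]), 'torque': array([ 0.025, -0.024, -0.007]), 'opening': np.float64(0.999)}
scene {'intrinsics': array([[399.9846256 ,   0.        , 255.70349516],
       [  0.        , 399.9846256 , 189.49018687],
       [  0.        ,   0.        ,   1.        ]]), 'R': array([[-0.21170517,  0.97726606, -0.01148821],
       [ 0.6939344 ,  0.14202895, -0.70589151],
       [-0.68821215, -0.15741294, -0.7082268 ]]), 't': array([ 0.11998532, -0.28221121,  1.5407719 ])}
top {'intrinsics': array([[446.58052649,   0.        , 259.80512456],
       [  0.        , 446.58052649, 190.76271233],
       [  0.        ,   0.        ,   1.        ]]), 'R': array([[-1.61151405e-03, -9.99934426e-01,  1.13378402e-02],
       [-9.98299868e-01,  9.48075237e-04, -5.82792830e-02],
       [ 5.82647123e-02, -1.14124823e-02, -9.98235933e-01]]), 't': array([-0.02798928,  0.52160891,  1.2736382 ])}
```

View pics/a_scene.png

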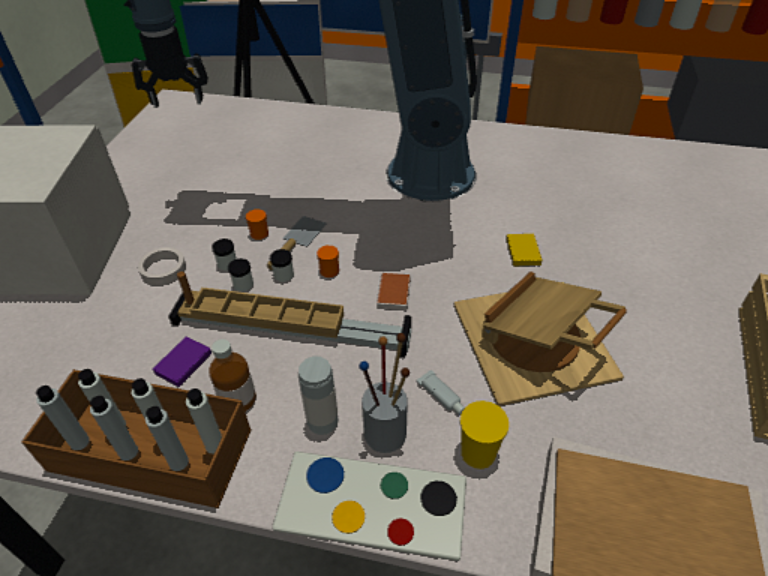

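View pics/a_top.png

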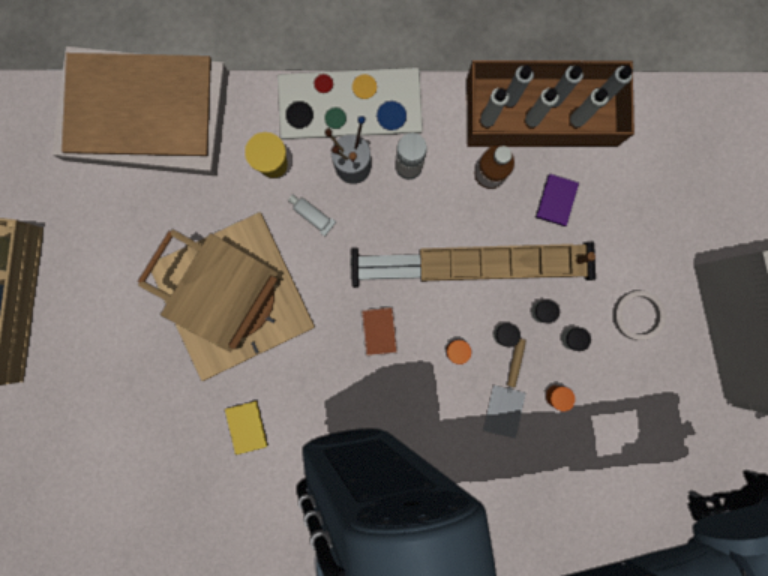

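```bash
cat > h.py <<'E'
from bench import ctrl
import cv2,numpy as np
np.set_printoptions(precision=4,suppress=True)
from scipy.spatial.transform import Rotation as Rn
def snap(n,fn=None):
    im,d=ctrl.camera(n)
    if fn: cv2.imwrite(f"pics/{fn}.png",cv2.resize(im,(768,576)))
    return im,d
def c2w(n,p):
    c=ctrl.get_calibration(n); return c["R"].T@(np.asarray(p)-c["t"])
def cloud(n,d):
    c=ctrl.get_calibration(n);K=c["intrinsics"]
    v,u=np.mgrid[:384,:512]
    P=np.stack([(u-K[0,2])/K[0,0]*d,(v-K[1,2])/K[1,1]*d,d],-1)
    W=(P-c["t"])@c["R"]; W[d<=0]=np.nan; return W
def proj(n,X):
    c=ctrl.get_calibration(n);p=c["intrinsics"]@(c["R"]@np.asarray(X)+c["t"]);return p[:2]/p[2]
def st():
    o=ctrl.get_obs(); w,x,y,z=o["eef_rot"]
    return o, o["eef_pos"], Rn.from_quat([x,y,z,w]).as_matrix()
E
python3 - <<'E'
from h import *
o,p,R=st();print(p,R)
for n in("scene","top"):
    im,d=snap(n); W=cloud(n,d)
    for t in["pot0","canvas","tray","tray_post","turntable","board","board_grip","board_face","brush_cup","spray_can","thinner","paint_cup"]:
        for r in ctrl.boxes_of(t,n): print(n,t,round(r["p"],2),c2w(n,r["point"]))
    np.savez(f"/tmp/{n}.npz",im=im,d=d,W=W)
E
```

```text
[ 0.1954 -0.5403  0.2305] [[ 0.3399 -0.0002  0.9405]
 [-0.9405  0.0016  0.3399]
 [-0.0016 -1.      0.0003]]
scene pot0 0.76 [ 0.3243 -0.3403  0.0412]
scene pot0 0.62 [ 0.4897 -0.3163  0.0509]
scene pot0 0.6 [ 0.4113 -0.1553  0.0471]
scene pot0 0.53 [ 0.4369 -0.375   0.0519]
scene pot0 0.5 [ 0.4428 -0.2488  0.0452]
scene canvas 0.73 [ 0.449  -0.0089  0.0173]
scene canvas 0.72 [ 0.6976 -0.3497  0.0198]
scene canvas 0.65 [ 0.7799 -0.0586  0.1108]
scene canvas 0.62 [0.2608 0.2473 0.0189]
scene canvas 0.59 [ 0.4337 -0.3778  0.0523]
scene canvas 0.35 [ 0.5688 -0.2403  0.0351]
scene tray 0.9 [ 0.5707 -0.2456  0.0347]
scene tray_post 0.96 [ 0.5687 -0.247   0.0364]
scene tray_post 0.49 [0.7773 0.0489 0.0992]
scene turntable 0.81 [0.5422 0.2837 0.0887]
scene turntable 0.26 [ 0.5713 -0.2467  0.034 ]
scene board 0.79 [0.5198 0.284  0.1007]
scene board 0.7 [ 0.5707 -0.2426  0.0367]
scene board_grip 0.71 [0.5232 0.2838 0.0964]
scene board_grip 0.19 [ 0.5687 -0.2441  0.0387]
scene board_face 0.57 [0.522  0.282  0.0996]
scene brush_cup 0.75 [0.7763 0.0502 0.1025]
scene spray_can 0.68 [ 0.7784 -0.059
[... 450 characters left out ...]
0 0.47 [ 0.4001 -0.1558  0.0532]
top canvas 0.82 [0.254  0.2458 0.016 ]
top canvas 0.81 [ 0.4353 -0.0033  0.0118]
top tray 0.69 [ 0.5699 -0.2428  0.0223]
top tray 0.54 [ 0.4259 -0.2458  0.0546]
top tray 0.44 [0.7593 0.1975 0.0974]
top tray_post 0.76 [ 0.5661 -0.2479  0.0269]
top turntable 0.66 [0.5073 0.2782 0.0949]
top turntable 0.36 [ 0.5673 -0.2382  0.0239]
top board 0.59 [0.5102 0.2881 0.0901]
top board_grip 0.84 [0.5106 0.2893 0.0937]
top board_face 0.64 [0.5081 0.2839 0.0967]
top brush_cup 0.76 [0.7493 0.0459 0.0984]
top spray_can 0.93 [ 0.7455 -0.0612  0.1504]
top spray_can 0.46 [0.5091 0.2887 0.0889]
top thinner 0.63 [ 0.7329 -0.2183  0.0984]
top paint_cup 0.87 [0.7611 0.1956 0.0953]
```

```bash
cat > m.py <<'E'
from h import *
def pots(im,W):
    # lids: dark, z about 0.055
    z=W[...,2]; m=((z>0.045)&(z<0.064)&(im.max(-1)<60)&(W[...,0]>0.2)&(W[...,0]<0.7)&(abs(W[...,1]+.25)<.35)).astype(np.uint8)
    k,l,s,c=cv2.connectedComponentsWithStats(m)
    for i in range(1,k):
        if s[i,4]>15:
            w=W[l==i]; (cx,cy),r=cv2.minEnclosingCircle(w[:,:2].astype(np.float32))
            print("lid",s[i,4],"mean",w.mean(0),"circ",cx,cy,r)
E
python3 - <<'E'
from m import *
print(ctrl.get_obs()["time_s"])
for n in("top","scene"):
    f=np.load(f"/tmp/{n}.npz"); im,W=f["im"],f["W"]; print(n); pots(im,W)
    # canvas
    hsv=cv2.cvtColor(im,cv2.COLOR_BGR2HSV)
    z=W[...,2]
    g=(abs(W[...,0]-.44)<.08)&(abs(W[...,1]+.005)<.08)&(z>.010)&(z<.03)
    w=W[g][:,:2].astype(np.float32);print("canvas",len(w),cv2.minAreaRect(w),W[g].mean(0))
    # caddy rim z 0.048
    g=(z>.042)&(z<.056)&(abs(W[...,0]-.57)<.06)&(W[...,1]<0.1)&(W[...,1]>-.45)
    w=W[g][:,:2].astype(np.float32);print("rim",len(w),cv2.minAreaRect(w))
    g=(z>.095)&(z<.125)&(abs(W[...,0]-.57)<.06)&(W[...,1]<-.3)&(W[...,1]>-.5)
    print("post",g.sum(),W[g].mean(0))
E
```

```text
1.4
top
lid 200 mean [ 0.4734 -0.3208  0.0534] circ 0.47395193576812744 -0.32160770893096924 0.022639116272330284
lid 202 mean [ 0.4294 -0.2475  0.053 ] circ 0.4295423924922943 -0.24784749746322632 0.022648785263299942
lid 204 mean [ 0.4211 -0.3789  0.0534] circ 0.4210394322872162 -0.37928444147109985 0.022841280326247215
canvas 656 ((0.43664491176605225, -0.006704356521368027), (0.08992867171764374, 0.06180894747376442), 5.702540874481201) [ 0.4362 -0.0067  0.0152]
rim 492 ((0.5668559074401855, -0.23625709116458893), (0.06146272271871567, 0.3015473484992981), 1.693446159362793)
post 34 [ 0.5708 -0.3867  0.1072]
scene
lid 134 mean [ 0.4263 -0.3781  0.0551] circ 0.4225822985172272 -0.3792181611061096 0.023564573377370834
lid 139 mean [ 0.4342 -0.2473  0.0553] circ 0.43081721663475037 -0.24854648113250732 0.02467057667672634
lid 147 mean [ 0.4785 -0.3211  0.0552] circ 0.47504109144210815 -0.32186225056648254 0.02353343926370144
lid 24 mean [ 0.5767 -0.3859  0.0538] circ 0.5744147300720215 -0.3876071572303772 0.007433554157614708
canvas 456 ((0.43786919116973877, -0.008011206984519958), (0.09282217919826508, 0.062175825238227844), 5.84105110168457) [ 0.4421 -0.0071  0.0174]
rim 730 ((0.5656906962394714, -0.17581893503665924), (0.06659670919179916, 0.4353316128253937), 1.6861181259155273)
post 44 [ 0.5749 -0.387   0.1071]
```

Call:
step_arm --pt "0 -1 0 0 0 0 1" --pt "0 -1 0 0 0 0 1" --pt "0 -1 0 0 0 0 1" --pt "0 -1 0 0 0 0 1" --pt "0 -1 0 0 0 0 1" --pt "0 -1 0 0 0 0 1" --pt "0 -1 0 0 0 0 1" --pt "0 -1 0 0 0 0 1" --pt "0 -1 0 0 0 0 1" --pt "0 -1 0 0 0 0 1"

```text
time_s: 2.4
eef_pos: [0.1955, -0.5408, 0.2313]
eef_rot: [0.704, -0.704, 0.061, -0.061]
wrist_force: [0.3, 0.6, -0.1]
opening: 0.992
```

Call:
step_arm --pt "0 -1 0 0 0 0 1" --pt "0 -0.95 0 0 0 0 1"

```text
time_s: 2.6
eef_pos: [0.1954, -0.5408, 0.2313]
eef_rot: [0.707, -0.707, -0.011, 0.011]
wrist_force: [-0.1, 0.2, -0.8]
opening: 1.004
```

```bash
cat >> h.py <<'E'
def go(*targets):
    """print shifts (tool units) between successive targets, starting at the measured pose"""
    o,p,R=st(); print("t",round(o["time_s"],2),"p",p,"yaw",np.degrees(np.arctan2(R[1,0],R[0,0])),"ydir",R[:,1],"op",round(float(o["opening"]),3),"F",o["wrist_force"])
    for t in targets:
        t=np.asarray(t); print("->",t,"units",R.T@(t-p)/.03); p=t
E
python3 -c "
from h import *
f=np.load('/tmp/top.npz');W=f['W'];z=W[...,2]
g=(z>.042)&(z<.056)&(abs(W[...,0]-.57)<.06)&(W[...,1]<0.0)&(W[...,1]>-.36)
w=W[g][:,:2].astype(np.float32);r=cv2.minAreaRect(w);print(r,cv2.boxPoints(r))
print(st()[2])
go([.474,-.3215,.13],[.474,-.3215,.02])"
```

```text
((0.5664534568786621, -0.2221401184797287), (0.061375126242637634, 0.2733103036880493), 1.6608139276504517) [[ 0.5318 -0.0864]
 [ 0.5397 -0.3596]
 [ 0.6011 -0.3578]
 [ 0.5932 -0.0847]]
[[ 0.9995  0.     -0.0316]
 [ 0.0316  0.      0.9995]
 [ 0.     -1.      0.    ]]
t 2.6 p [ 0.1954 -0.5408  0.2313] yaw 1.8112070861734162 ydir [ 0.  0. -1.] op 1.004 F [-0.1204  0.2052 -0.8496]
-> [ 0.474  -0.3215  0.13  ] units [9.5116 3.3764 7.0123]
-> [ 0.474  -0.3215  0.02  ] units [-0.0001  3.6667 -0.    ]
```

Call:
step_arm --pt "0 0 0 0.95 0.3 0.7 1" --pt "0 0 0 0.95 0.3 0.7 1" --pt "0 0 0 0.95 0.3 0.7 1" --pt "0 0 0 0.95 0.3 0.7 1" --pt "0 0 0 0.95 0.3 0.7 1" --pt "0 0 0 0.95 0.3 0.7 1" --pt "0 0 0 0.95 0.3 0.7 1" --pt "0 0 0 0.95 0.3 0.7 1" --pt "0 0 0 0.95 0.3 0.7 1" --pt "0 0 0 0 0 0 1"

```text
time_s: 3.6
eef_pos: [0.4487, -0.3414, 0.1489]
eef_rot: [0.708, -0.706, -0.011, 0.011]
wrist_force: [-0.3, -1.1, -0.2]
opening: 1.004
```

```bash
python3 -c "
from m import *
for n in ('top','scene'):
    im,d=snap(n,'b_'+n); pots(im,cloud(n,d))
go([.474,-.3215,.13],[.474,-.3215,.02])"
```

```text
lid 209 mean [ 0.4739 -0.3217  0.0534] circ 0.473977267742157 -0.32166752219200134 0.0231655091047287
lid 202 mean [ 0.429  -0.2472  0.0533] circ 0.42899295687675476 -0.24743744730949402 0.02257242612540722
lid 133 mean [ 0.4262 -0.3782  0.0552] circ 0.4233998954296112 -0.380818247795105 0.023509401828050613
lid 139 mean [ 0.4342 -0.2468  0.0556] circ 0.43108832836151123 -0.24712981283664703 0.02523256279528141
lid 150 mean [ 0.4782 -0.3213  0.0551] circ 0.4742453098297119 -0.32287824153900146 0.023792993277311325
lid 23 mean [ 0.5757 -0.3866  0.0537] circ 0.5742099285125732 -0.3874882459640503 0.006918847095221281
t 3.7 p [ 0.447  -0.3442  0.15  ] yaw 1.6894781378984483 ydir [-0.0007  0.0002 -1.    ] op 1.002 F [ 0.3278  0.0538 -0.9477]
-> [ 0.474  -0.3215  0.13  ] units [0.924  0.6676 0.7312]
-> [ 0.474  -0.3215  0.02  ] units [ 0.0024  3.6667 -0.0009]
```

Call:
step_arm --pt "0 0 0 0.93 0.67 0.73 1" --pt "0 0 0 0 0.9 0 1" --pt "0 0 0 0 0.9 0 1" --pt "0 0 0 0 0.9 0 1" --pt "0 0 0 0 0.9 0 1" --pt "0 0 0 0 0 0 1" --pt "0 0 0 0 0 0 1"

```text
time_s: 4.4
eef_pos: [0.4734, -0.3231, 0.0227]
eef_rot: [0.707, -0.707, -0.009, 0.009]
wrist_force: [1.3, 0.3, 0.2]
opening: 1.001
```

```bash
python3 -c "
from m import *
im,d=snap('scene','c_scene')
go([.474,-.3215,.02])"
```

```text
t 4.45 p [ 0.4742 -0.3236  0.0236] yaw 1.5081627738287016 ydir [ 0.0012 -0.0014 -1.    ] op 1.003 F [ 0.3392 -0.4867 -0.4377]
-> [ 0.474  -0.3215  0.02  ] units [-0.0051  0.12    0.0705]
```

View pics/c_scene.png

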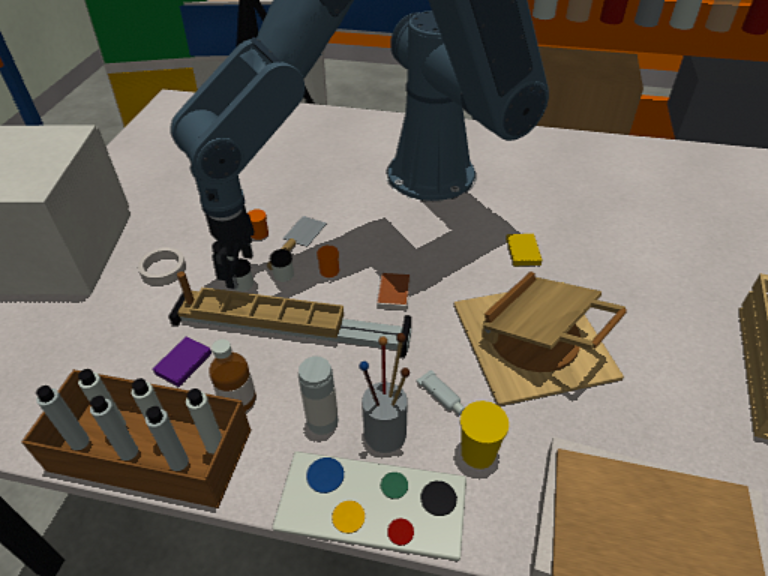

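Call:
step_arm --pt "0 0 0 0 0.12 0.05 1" --pt "0 0 0 0 0 0 0" --pt "0 0 0 0 0 0 0" --pt "0 0 0 0 0 0 0" --pt "0 0 0 0 0 0 0" --pt "0 0 0 0 0 0 0" --pt "0 0 0 0 0 0 0" --pt "0 0 0 0 0 0 0"

```text
time_s: 5.25
eef_pos: [0.4745, -0.3212, 0.0195]
eef_rot: [-0.707, 0.707, 0.01, -0.009]
wrist_force: [-0.3, 0.6, 6.7]
opening: 0.527
```

```bash
python3 -c "
from h import *
go();go([.474,-.322,.10],[.5688,-.286,.10],[.5688,-.286,.052])"
```

```text
t 5.25 p [ 0.4745 -0.3212  0.0195] yaw 1.5822677339434896 ydir [ 0.001  -0.0011 -1.    ] op 0.527 F [-0.3041  0.558   6.6898]
t 5.25 p [ 0.4745 -0.3212  0.0195] yaw 1.5822677339434896 ydir [ 0.001  -0.0011 -1.    ] op 0.527 F [-0.3041  0.558   6.6898]
-> [ 0.474 -0.322  0.1  ] units [-0.0137 -2.6835 -0.0304]
-> [ 0.5688 -0.286   0.1   ] units [3.1919 0.0017 1.1123]
-> [ 0.5688 -0.286   0.052 ] units [-0.0015  1.6     0.0018]
```

Call:
step_arm --pt "0 0 0 0 -0.9 0 0" --pt "0 0 0 0 -0.9 0 0" --pt "0 0 0 0 -0.9 0 0" --pt "0 0 0 0.8 0 0.28 0" --pt "0 0 0 0.8 0 0.28 0" --pt "0 0 0 0.8 0 0.28 0" --pt "0 0 0 0.8 0 0.28 0" --pt "0 0 0 0 0 0 0" --pt "0 0 0 0 0 0 0"

```text
time_s: 6.15
eef_pos: [0.5687, -0.2838, 0.0989]
eef_rot: [0.707, -0.707, -0.01, 0.011]
wrist_force: [0.2, -0.2, -1.9]
opening: 0.521
```

```bash
python3 -c "
from m import *
im,d=snap('scene','d_scene');im,d=snap('top','d_top');pots(im,cloud('top',d))
go([.5688,-.286,.1],[.5688,-.286,.052])"
```

```text
lid 21 mean [ 0.4106 -0.3936  0.0534] circ 0.41183727979660034 -0.3927340507507324 0.013942614197731018
t 6.25 p [ 0.5681 -0.2844  0.0991] yaw 1.5570674438463588 ydir [-0.0012  0.0006 -1.    ] op 0.528 F [-0.0067  1.2473 -0.5095]
-> [ 0.5688 -0.286   0.1   ] units [ 0.0231 -0.0315 -0.0533]
-> [ 0.5688 -0.286   0.052 ] units [ 0.0019  1.6    -0.0009]
```

View pics/d_scene.png

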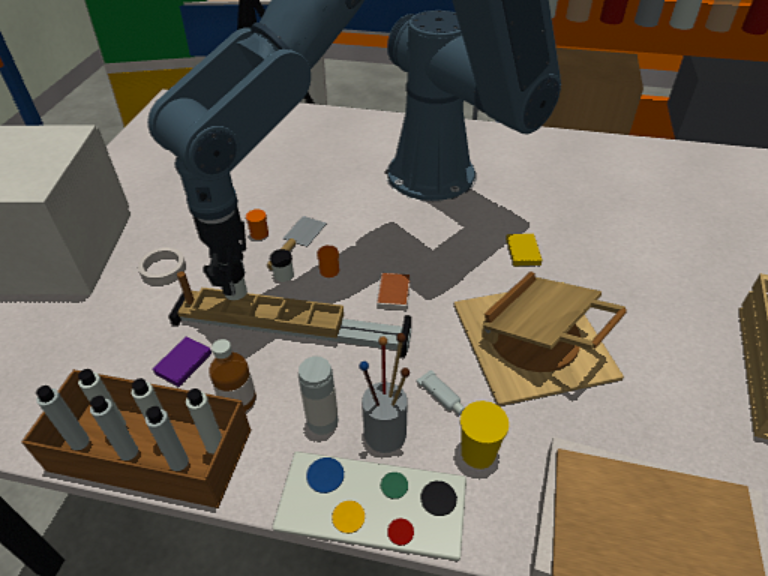

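Call:
step_arm --pt "0 0 0 0.02 0 -0.05 0" --pt "0 0 0 0 0.5 0 0" --pt "0 0 0 0 0.5 0 0" --pt "0 0 0 0 0.3 0 0" --pt "0 0 0 0 0.2 0 0" --pt "0 0 0 0 0 0 0" --pt "0 0 0 0 0 0 0"

```text
time_s: 6.95
eef_pos: [0.5697, -0.2859, 0.0545]
eef_rot: [0.707, -0.707, -0.01, 0.01]
wrist_force: [0.8, -0.2, -0.4]
opening: 0.524
```

```bash
python3 -c "
from m import *
im,d=snap('scene','e_scene')
cv2.imwrite('pics/e2.png',cv2.resize(im[150:260,90:300],None,fx=3.5,fy=3.5,interpolation=cv2.INTER_CUBIC))
go([.5688,-.286,.048])"
```

```text
t 7.0 p [ 0.57   -0.2861  0.055 ] yaw 1.5747402584780388 ydir [ 0.0006 -0.0005 -1.    ] op 0.523 F [ 0.9609 -0.4877 -1.0927]
-> [ 0.5688 -0.286   0.048 ] units [-0.0393  0.2327  0.0061]
```

View pics/e2.png

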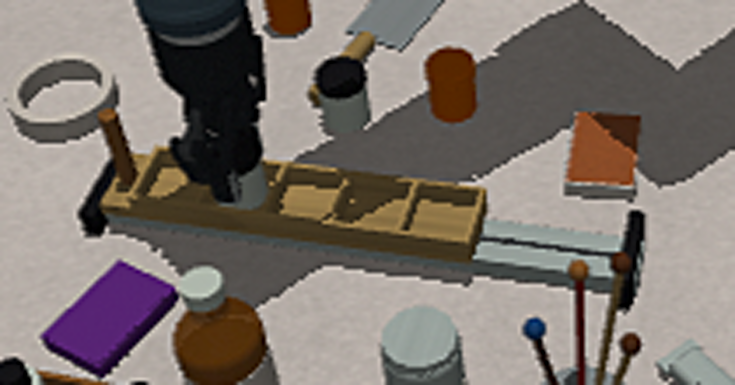

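Call:
step_arm --pt "0 0 0 0 0.1 0 0" --pt "0 0 0 0 0.1 0 0" --pt "0 0 0 0 0 0 0" --pt "0 0 0 0 0 0 0"

```text
time_s: 7.4
eef_pos: [0.5696, -0.2859, 0.0485]
eef_rot: [0.707, -0.707, -0.01, 0.01]
wrist_force: [0.1, 1.2, -2.0]
opening: 0.526
```

```bash
python3 -c "
from m import *
go([.5688,-.286,.048])"
```

```text
t 7.4 p [ 0.5696 -0.2859  0.0485] yaw 1.5708870026303763 ydir [-0.0001  0.0001 -1.    ] op 0.526 F [ 0.1247  1.2162 -2.0291]
-> [ 0.5688 -0.286   0.048 ] units [-0.0256  0.0177 -0.0033]
```

Release and lift.

Call:
step_arm --pt "0 0 0 0 0.02 0 0.6" --pt "0 0 0 0 0 0 0.8" --pt "0 0 0 0 0 0 0.9" --pt "0 0 0 0 0 0 0.9" --pt "0 0 0 0 -0.5 0 0.9" --pt "0 0 0 0 -1 0 0.9" --pt "0 0 0 0 -1 0 1" --pt "0 0 0 -0.5 -0.5 0 1" --pt "0 0 0 -1 0 0 1" --pt "0 0 0 -1 0 0 1"

```text
time_s: 8.4
eef_pos: [0.4947, -0.2885, 0.1402]
eef_rot: [-0.706, 0.708, 0.011, -0.009]
wrist_force: [0.0, -0.4, -0.6]
opening: 1.003
```

```bash
python3 -c "
from m import *
im,d=snap('scene','f_scene');pots(im,cloud('scene',d));
im,d=snap('top','f_top');pots(im,cloud('top',d))
go([.4295,-.2475,.14],[.4295,-.2475,.02])"
```

```text
lid 71 mean [ 0.4333 -0.3834  0.0546] circ 0.42866992950439453 -0.38523370027542114 0.023748358711600304
lid 139 mean [ 0.4341 -0.2473  0.0553] circ 0.4310585856437683 -0.24945852160453796 0.023710042238235474
lid 22 mean [ 0.5767 -0.386   0.0553] circ 0.5747776031494141 -0.3875086307525635 0.007126379758119583
lid 16 mean [ 0.4416 -0.2329  0.0528] circ 0.44007521867752075 -0.23426349461078644 0.011122697964310646
lid 200 mean [ 0.4212 -0.3788  0.0531] circ 0.42118456959724426 -0.3798387050628662 0.02291586808860302
t 8.5 p [ 0.4921 -0.2878  0.1389] yaw 1.4929956873375507 ydir [-0.0011  0.0002 -1.    ] op 1.0 F [ 0.3358  0.6843 -0.1723]
-> [ 0.4295 -0.2475  0.14  ] units [-2.0526 -0.0333  1.397 ]
-> [ 0.4295 -0.2475  0.02  ] units [ 0.0045  4.     -0.0008]
```

View pics/f_scene.png

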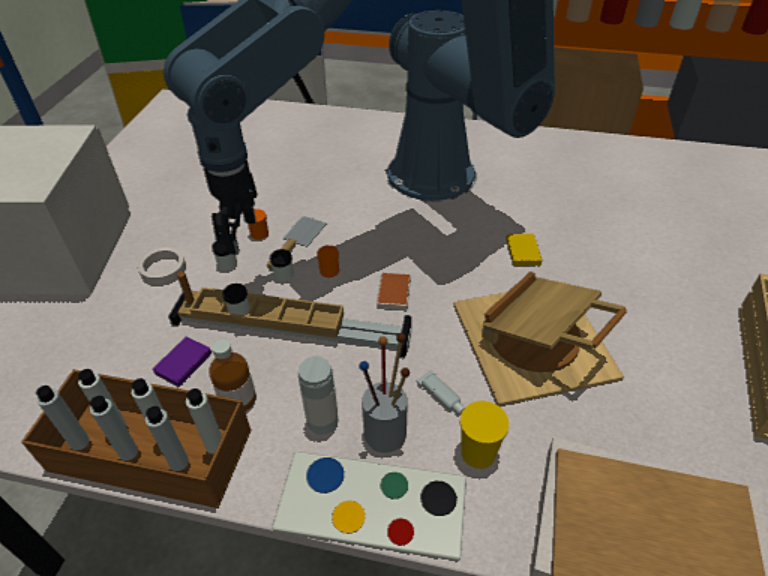

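```bash
python3 -c "
from h import *
W=np.load('/tmp/top.npz')['W'];g=(abs(W[...,0]-.38)<.03)&(abs(W[...,1]+.255)<.03);print(np.nanmax(W[g][:,2]),np.nanpercentile(W[g][:,2],[50,90,97]))
w=W[g];w=w[w[:,2]>.012];print(w.min(0),w.max(0))"
```

```text
0.05557241168109381 [0.0007 0.0186 0.0217]
[ 0.3509 -0.2849  0.0123] [ 0.4095 -0.2385  0.0556]
```

Call:
step_arm --pt "0 0 0 -0.7 0 0.47 1" --pt "0 0 0 -0.7 0 0.47 1" --pt "0 0 0 -0.65 0 0.45 1" --pt "0 0 0 0 0.8 0 1" --pt "0 0 0 0 0.8 0 1" --pt "0 0 0 0 0 0 1" --pt "0 0 0 0 0 0 1"

```text
time_s: 9.2
eef_pos: [0.4326, -0.2482, 0.0907]
eef_rot: [0.707, -0.707, -0.01, 0.01]
wrist_force: [0.7, 0.9, 1.6]
opening: 1.0
```

```bash
python3 -c "
from m import *
im,d=snap('scene');pots(im,cloud('scene',d));
go([.4295,-.2475,.02])"
```

```text
lid 133 mean [ 0.4264 -0.3782  0.0553] circ 0.4230439364910126 -0.37775975465774536 0.02477526105940342
lid 129 mean [ 0.4341 -0.2467  0.0551] circ 0.42966485023498535 -0.24796321988105774 0.024987636134028435
lid 25 mean [ 0.5758 -0.3857  0.0533] circ 0.5746051073074341 -0.3871697783470154 0.006747991777956486
t 9.25 p [ 0.433  -0.2486  0.0913] yaw 1.5740409676615985 ydir [ 0.0013 -0.0011 -1.    ] op 0.997 F [ 0.7077 -0.8947 -0.5695]
-> [ 0.4295 -0.2475  0.02  ] units [-0.119   2.3767  0.0441]
```

Call:
step_arm --pt "0 0 0 -0.1 0.6 0.04 1" --pt "0 0 0 0 0.6 0 1" --pt "0 0 0 0 0.6 0 1" --pt "0 0 0 0 0.56 0 1" --pt "0 0 0 0 0 0 1" --pt "0 0 0 0 0 0 0" --pt "0 0 0 0 0 0 0" --pt "0 0 0 0 0 0 0" --pt "0 0 0 0 0 0 0" --pt "0 0 0 0 0 0 0"

```text
time_s: 10.25
eef_pos: [0.43, -0.2478, 0.0208]
eef_rot: [-0.706, 0.708, 0.01, -0.009]
wrist_force: [-0.2, 0.4, 5.8]
opening: 0.523
```

```bash
python3 -c "
from m import *
go([.43,-.248,.105],[.5655,-.172,.105],[.5655,-.172,.052])"
```

```text
t 10.25 p [ 0.43   -0.2478  0.0208] yaw 1.5775763087958468 ydir [ 0.0019 -0.0019 -1.    ] op 0.523 F [-0.1765  0.4123  5.7975]
-> [ 0.43  -0.248  0.105] units [ 0.0055 -2.806  -0.013 ]
-> [ 0.5655 -0.172   0.105 ] units [4.5847 0.0039 2.408 ]
-> [ 0.5655 -0.172   0.052 ] units [-0.0033  1.7667  0.0035]
```

Call:
step_arm --pt "0 0 0 0 -0.9 0 0" --pt "0 0 0 0 -1 0 0" --pt "0 0 0 0 -0.9 0 0" --pt "0 0 0 0.9 0 0.48 0" --pt "0 0 0 0.9 0 0.48 0" --pt "0 0 0 0.9 0 0.48 0" --pt "0 0 0 0.9 0 0.48 0" --pt "0 0 0 0.98 0 0.48 0" --pt "0 0 0 0 0 0 0" --pt "0 0 0 0 0 0 0"

```text
time_s: 11.25
eef_pos: [0.5645, -0.1707, 0.1034]
eef_rot: [-0.707, 0.707, 0.01, -0.01]
wrist_force: [-0.0, 0.6, -0.8]
opening: 0.522
```

```bash
python3 -c "
from m import *
go([.566,-.172,.105],[.566,-.172,.0495])"
```

```text
t 11.25 p [ 0.5645 -0.1707  0.1034] yaw 1.6590535772695336 ydir [-0.0002 -0.0002 -1.    ] op 0.522 F [-0.0153  0.5796 -0.7867]
-> [ 0.566 -0.172  0.105] units [ 0.049  -0.0542 -0.0453]
-> [ 0.566  -0.172   0.0495] units [0.0003 1.85   0.0003]
```

Call:
step_arm --pt "0 0 0 0.05 0 -0.05 0" --pt "0 0 0 0 0.5 0 0" --pt "0 0 0 0 0.5 0 0" --pt "0 0 0 0 0.5 0 0" --pt "0 0 0 0 0.2 0 0" --pt "0 0 0 0 0.1 0 0" --pt "0 0 0 0 0 0 0" --pt "0 0 0 0 0 0 0"

```text
time_s: 12.05
eef_pos: [0.5658, -0.1727, 0.0489]
eef_rot: [0.707, -0.707, -0.01, 0.01]
wrist_force: [-0.2, 0.4, -0.8]
opening: 0.527
```

```bash
python3 -c "
from m import *
go([.566,-.172,.0485])"
```

```text
t 12.05 p [ 0.5658 -0.1727  0.0489] yaw 1.559656693702659 ydir [-0.0002  0.0001 -1.    ] op 0.527 F [-0.242   0.4317 -0.7545]
-> [ 0.566  -0.172   0.0485] units [0.0079 0.0127 0.0225]
```

Call:
step_arm --pt "0 0 0 0 0 0 0.6" --pt "0 0 0 0 0 0 0.8" --pt "0 0 0 0 0 0 0.9" --pt "0 0 0 0 0 0 0.9" --pt "0 0 0 0 -0.5 0 0.9" --pt "0 0 0 0 -1 0 0.9" --pt "0 0 0 0 -1 0 1" --pt "0 0 0 -0.5 -0.5 0 1" --pt "0 0 0 -1 0 -0.8 1" --pt "0 0 0 -1 0 -1 1"

```text
time_s: 13.05
eef_pos: [0.4926, -0.2286, 0.1414]
eef_rot: [-0.706, 0.708, 0.012, -0.01]
wrist_force: [0.5, -1.2, 0.6]
opening: 1.006
```

```bash
python3 -c "
from m import *
im,d=snap('scene','g_scene');pots(im,cloud('scene',d));
im,d=snap('top','g_top');pots(im,cloud('top',d))
go([.4215,-.379,.14],[.4215,-.379,.02])"
```

```text
lid 133 mean [ 0.4263 -0.3782  0.055 ] circ 0.42347007989883423 -0.38040414452552795 0.024481037631630898
lid 25 mean [ 0.576  -0.386   0.0544] circ 0.5734795331954956 -0.38868075609207153 0.007242328487336636
t 13.15 p [ 0.4903 -0.2316  0.1407] yaw 1.3833821497205774 ydir [ 0.0002 -0.002  -1.    ] op 1.002 F [ 0.251   0.4786 -0.2966]
-> [ 0.4215 -0.379   0.14  ] units [-2.4101  0.032  -4.8574]
-> [ 0.4215 -0.379   0.02  ] units [-0.0006  4.      0.0081]
```

View pics/g_scene.png

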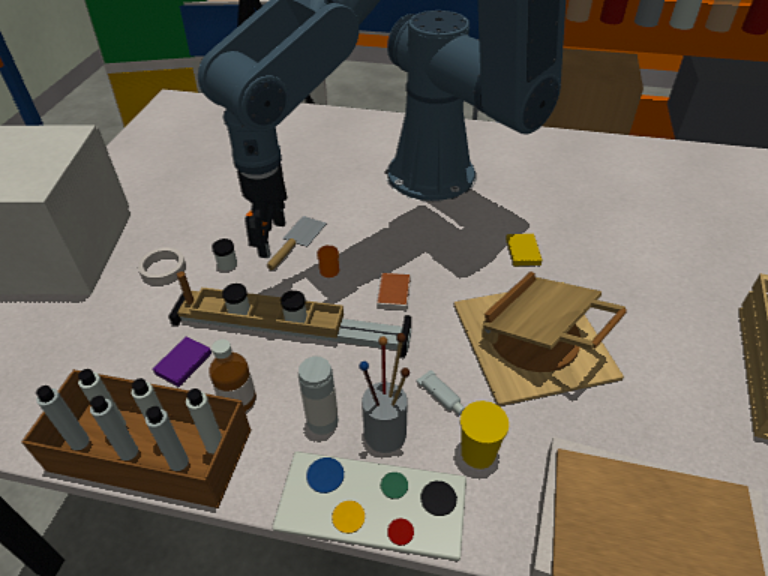

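Call:
step_arm --pt "0 0 0 -0.4 0 -0.8 1" --pt "0 0 0 -0.4 0 -0.8 1" --pt "0 0 0 -0.4 0 -0.8 1" --pt "0 0 0 -0.4 0 -0.8 1" --pt "0 0 0 -0.4 0 -0.8 1" --pt "0 0 0 -0.4 0 -0.85 1" --pt "0 0 0 0 0.8 0 1" --pt "0 0 0 0 0.8 0 1" --pt "0 0 0 0 0 0 1" --pt "0 0 0 0 0 0 1"

```text
time_s: 14.15
eef_pos: [0.4247, -0.3759, 0.0918]
eef_rot: [0.707, -0.707, -0.01, 0.01]
wrist_force: [0.6, 0.4, -0.1]
opening: 0.999
```

```bash
python3 -c "
from m import *
im,d=snap('scene','h_scene');pots(im,cloud('scene',d));
go([.4215,-.379,.02])"
```

```text
lid 131 mean [ 0.4263 -0.3778  0.0551] circ 0.4231964647769928 -0.37912848591804504 0.023958981037139893
lid 23 mean [ 0.5759 -0.3865  0.0548] circ 0.5747725367546082 -0.38753798604011536 0.007735515478998423
t 14.2 p [ 0.4252 -0.3764  0.0926] yaw 1.5957805266981195 ydir [ 0.001  -0.0012 -1.    ] op 1.002 F [ 0.1277 -0.2953  1.45  ]
-> [ 0.4215 -0.379   0.02  ] units [-0.1275  2.4202 -0.0804]
```

Call:
step_arm --pt "0 0 0 -0.1 0.6 -0.09 1" --pt "0 0 0 0 0.6 0 1" --pt "0 0 0 0 0.6 0 1" --pt "0 0 0 0 0.58 0 1" --pt "0 0 0 0 0 0 1" --pt "0 0 0 0 0 0 0" --pt "0 0 0 0 0 0 0" --pt "0 0 0 0 0 0 0" --pt "0 0 0 0 0 0 0" --pt "0 0 0 0 0 0 0"

```text
time_s: 15.2
eef_pos: [0.4225, -0.38, 0.0217]
eef_rot: [-0.706, 0.708, 0.01, -0.009]
wrist_force: [-0.7, 1.1, 6.3]
opening: 0.522
```

```bash
python3 -c "
from m import *
go([.422,-.379,.12],[.5675,-.2292,.12],[.5675,-.2292,.0485])"
```

```text
t 15.2 p [ 0.4225 -0.38    0.0217] yaw 1.5747036136536054 ydir [ 0.002  -0.0026 -1.    ] op 0.522 F [-0.7361  1.1214  6.2572]
-> [ 0.422 -0.379  0.12 ] units [-0.0091 -3.2774  0.0263]
-> [ 0.5675 -0.2292  0.12  ] units [ 4.9854 -0.0034  4.8582]
-> [ 0.5675 -0.2292  0.0485] units [-0.0045  2.3833  0.0063]
```

Call:
step_arm --pt "0 0 0 0 -0.9 0 0" --pt "0 0 0 0 -1 0 0" --pt "0 0 0 0 -1 0 0" --pt "0 0 0 0.5 -0.5 0.5 0" --pt "0 0 0 0.9 0 0.9 0" --pt "0 0 0 0.9 0 0.85 0" --pt "0 0 0 0.9 0 0.87 0" --pt "0 0 0 0.9 0 0.87 0" --pt "0 0 0 0.88 0 0.87 0" --pt "0 0 0 0 0 0 0"

```text
time_s: 16.2
eef_pos: [0.5694, -0.2255, 0.1224]
eef_rot: [0.707, -0.707, -0.012, 0.011]
wrist_force: [-0.8, -0.7, -1.1]
opening: 0.522
```

Call:
step_arm --pt "0 0 0 0 0 0 0" --pt "0 0 0 0 0 0 0"

```text
time_s: 16.4
eef_pos: [0.5663, -0.2295, 0.1219]
eef_rot: [-0.707, 0.707, 0.009, -0.01]
wrist_force: [0.1, -0.4, -0.9]
opening: 0.522
```

```bash
python3 -c "
from m import *
go([.5675,-.2292,.12],[.5675,-.2292,.050])"
```

```text
t 16.4 p [ 0.5663 -0.2295  0.1219] yaw 1.5491658875018024 ydir [-0.0003 -0.0002 -1.    ] op 0.522 F [ 0.1148 -0.3508 -0.8608]
-> [ 0.5675 -0.2292  0.12  ] units [0.04   0.0619 0.0087]
-> [ 0.5675 -0.2292  0.05  ] units [0.0008 2.3333 0.0005]
```

Call:
step_arm --pt "0 0 0 0.04 0.5 0 0" --pt "0 0 0 0 0.5 0 0" --pt "0 0 0 0 0.5 0 0" --pt "0 0 0 0 0.5 0 0" --pt "0 0 0 0 0.2 0 0" --pt "0 0 0 0 0.2 0 0" --pt "0 0 0 0 0 0 0" --pt "0 0 0 0 0 0 0"

```text
time_s: 17.2
eef_pos: [0.5685, -0.2292, 0.0501]
eef_rot: [-0.707, 0.707, 0.01, -0.009]
wrist_force: [-0.2, -0.6, -1.2]
opening: 0.521
```

```bash
python3 -c "
from m import *
go([.5675,-.2292,.0485])"
```

```text
t 17.2 p [ 0.5685 -0.2292  0.0501] yaw 1.5715447815373125 ydir [ 0.0009 -0.0005 -1.    ] op 0.521 F [-0.1985 -0.6    -1.2413]
-> [ 0.5675 -0.2292  0.0485] units [-0.0335  0.0527  0.0013]
```

Call:
step_arm --pt "0 0 0 0 0 0 0.6" --pt "0 0 0 0 0 0 0.8" --pt "0 0 0 0 0 0 0.9" --pt "0 0 0 0 0 0 0.9" --pt "0 0 0 0 -0.5 0 0.9" --pt "0 0 0 0 -1 0 0.9" --pt "0 0 0 0 -1 0 1" --pt "0 0 0 0 -1 0 0.5" --pt "0 0 0 -1 -1 0 0" --pt "0 0 0 -1 0 0 0"

```text
time_s: 18.2
eef_pos: [0.5104, -0.2323, 0.191]
eef_rot: [-0.705, 0.709, 0.013, -0.007]
wrist_force: [0.5, 0.4, 0.6]
opening: 0.513
```

Call:
step_arm --pt "0 0 0 -1 0 -1 0" --pt "0 0 0 -1 0 -1 0" --pt "0 0 0 0 0 -1 0" --pt "0 0 0 0 0 -1 0" --pt "0 0 0 0 0 0 0"

```text
time_s: 18.7
eef_pos: [0.4511, -0.356, 0.1865]
eef_rot: [-0.706, 0.708, 0.009, -0.008]
wrist_force: [-0.4, -1.1, 0.0]
opening: 0.001
```

```bash
python3 -c "
from m import *
im,d=snap('scene','i_scene');
im,d=snap('top','i_top')
for n in ('scene','top'):
    for r in ctrl.boxes_of('pot0',n): print(n,round(r['p'],2),c2w(n,r['point']))
W=cloud('top',d);z=W[...,2]
m=((z>0.072)&(z<0.09)&(im.max(-1)<70)&(abs(W[...,0]-.57)<.05)&(W[...,1]<0)).astype(np.uint8)
k,l,s,c=cv2.connectedComponentsWithStats(m)
for i in range(1,k):
  if s[i,4]>15: print(s[i,4],W[l==i].mean(0))
go()"
```

```text
scene 0.85 [ 0.5815 -0.2237  0.0816]
scene 0.79 [ 0.5858 -0.2822  0.0848]
scene 0.73 [ 0.5837 -0.2565  0.0386]
scene 0.71 [ 0.5769 -0.1723  0.0801]
scene 0.67 [ 0.412  -0.1544  0.0504]
top 0.75 [ 0.5657 -0.2887  0.0783]
top 0.7 [ 0.5604 -0.1715  0.0824]
top 0.7 [ 0.4    -0.1559  0.0552]
top 0.62 [ 0.5631 -0.2257  0.0782]
212 [ 0.5675 -0.229   0.0805]
217 [ 0.5684 -0.2876  0.0812]
210 [ 0.5649 -0.1731  0.0813]
37 [ 0.5405 -0.6285  0.0807]
t 18.9 p [ 0.4515 -0.3512  0.1851] yaw 1.6043791262652614 ydir [ 0.      0.0005 -1.    ] op 0.004 F [-0.2801  0.6768 -0.5096]
```

View pics/i_scene.png

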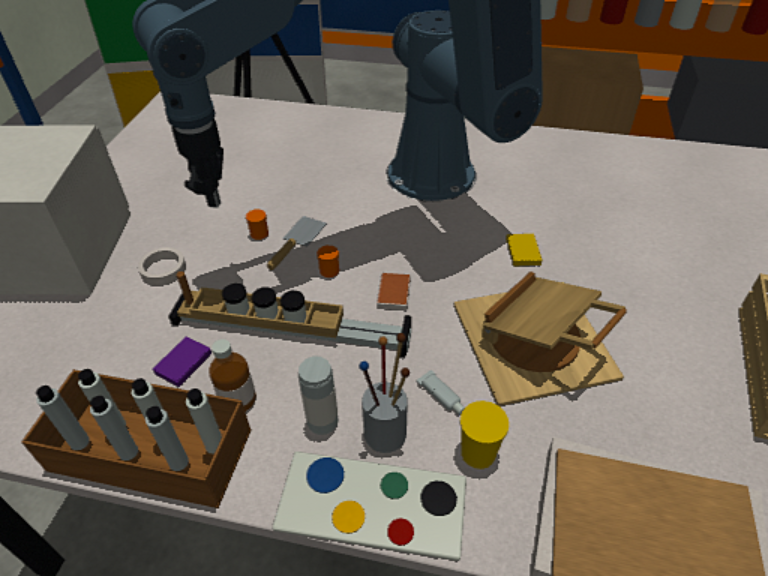

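View pics/i_top.png

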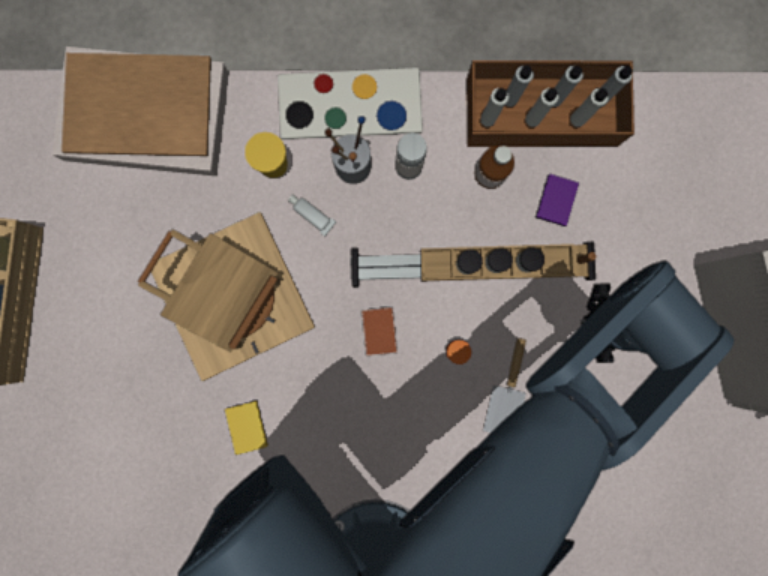

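```bash
python3 -c "
from m import *
go([.5735,-.44,.16],[.5735,-.44,.08],[.5702,-.29,.08])"
```

```text
t 18.9 p [ 0.4515 -0.3512  0.1851] yaw 1.6043791262652614 ydir [ 0.      0.0005 -1.    ] op 0.004 F [-0.2801  0.6768 -0.5096]
-> [ 0.5735 -0.44    0.16  ] units [ 3.9837  0.8355 -3.0726]
-> [ 0.5735 -0.44    0.08  ] units [-0.      2.6667 -0.0012]
-> [ 0.5702 -0.29    0.08  ] units [0.03   0.0023 5.0011]
```

Call:
step_arm --pt "0 0 0 0 0 -0.9 0" --pt "0 0 0 0 0 -0.9 0" --pt "0 0 0 1 0 -0.9 0" --pt "0 0 0 1 0 -0.37 0" --pt "0 0 0 1 0 0 0" --pt "0 0 0 0.98 0.4 0 0" --pt "0 0 0 0 0.5 0 0" --pt "0 0 0 0 0 0 0" --pt "0 0 0 0 0 0 0"

```text
time_s: 19.8
eef_pos: [0.5724, -0.4399, 0.1571]
eef_rot: [0.708, -0.706, -0.009, 0.011]
wrist_force: [-0.5, -0.7, 0.8]
opening: 0.0
```

```bash
python3 -c "
from m import *
im,d=snap('scene','j_scene');
cv2.imwrite('pics/j2.png',cv2.resize(im[130:260,70:300],None,fx=3.3,fy=3.3,interpolation=cv2.INTER_CUBIC))
go([.5735,-.44,.08],[.5702,-.29,.08])"
```

```text
t 19.85 p [ 0.5726 -0.4406  0.1581] yaw 1.5721911279521223 ydir [-0.0005  0.0002 -1.    ] op 0.004 F [0.01   0.1974 0.1256]
-> [ 0.5735 -0.44    0.08  ] units [0.0315 2.6045 0.0191]
-> [ 0.5702 -0.29    0.08  ] units [0.0272 0.0013 5.0011]
```

View pics/j2.png

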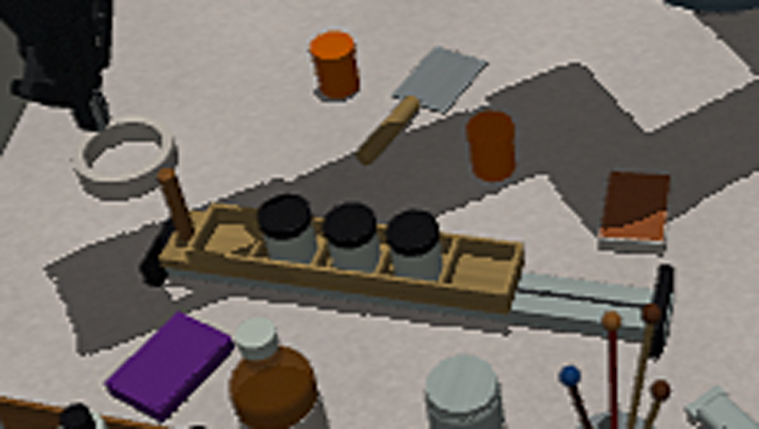

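Call:
step_arm --pt "0 0 0 0.03 0.9 0 0" --pt "0 0 0 0 0.9 0 0" --pt "0 0 0 0 0.8 0 0" --pt "0 0 0 0 0 0.5 0" --pt "0 0 0 0 0 0.5 0" --pt "0 0 0 0 0 0.3 0" --pt "0 0 0 0 0 0.3 0" --pt "0 0 0 0 0 0.3 0" --pt "0 0 0 0 0 0.3 0" --pt "0 0 0 0 0 0.3 0"

```text
time_s: 20.85
eef_pos: [0.5728, -0.366, 0.0812]
eef_rot: [-0.706, 0.708, 0.01, -0.009]
wrist_force: [0.5, -3.2, 2.5]
opening: 0.001
```

```bash
python3 -c "
from m import *
im,d=snap('scene','k_scene');
cv2.imwrite('pics/k2.png',cv2.resize(im[130:260,70:300],None,fx=3.3,fy=3.3,interpolation=cv2.INTER_CUBIC))
go([.5702,-.29,.08])"
```

```text
t 20.9 p [ 0.5728 -0.364   0.0806] yaw 1.610815298264126 ydir [ 0.0011  0.0003 -1.    ] op 0.002 F [ 1.3103 -0.6374  0.2571]
-> [ 0.5702 -0.29    0.08  ] units [-0.0162  0.0194  2.4694]
```

View pics/k2.png

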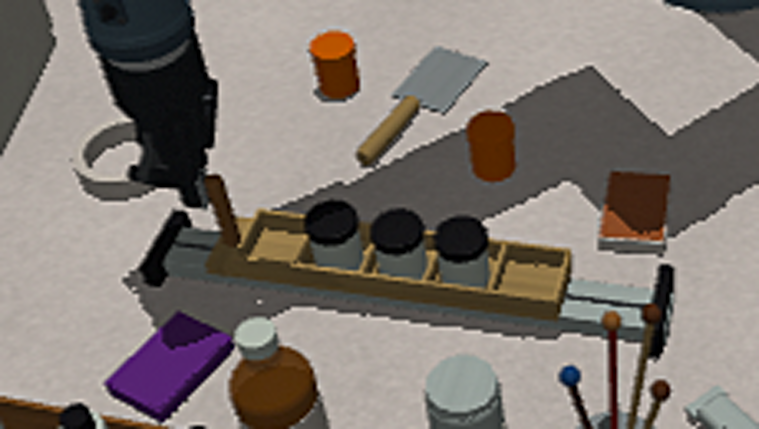

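Call:
step_arm --pt "0 0 0 0 0 0.3 0" --pt "0 0 0 0 0 0.3 0" --pt "0 0 0 0 0 0.3 0" --pt "0 0 0 0 0 0.3 0" --pt "0 0 0 0 0 0.3 0" --pt "0 0 0 0 0 0.3 0" --pt "0 0 0 0 0 0.3 0" --pt "0 0 0 0 0 0.1 0" --pt "0 0 0 0 0 0.1 0" --pt "0 0 0 0 0 0 0"

```text
time_s: 21.9
eef_pos: [0.5698, -0.2961, 0.0793]
eef_rot: [0.708, -0.707, -0.009, 0.01]
wrist_force: [-0.1, -0.4, -1.2]
opening: -0.0
```

Call:
step_arm --pt "0 0 0 0 0 0.1 0" --pt "0 0 0 0 0 0.1 0" --pt "0 0 0 0 0 0 0"

```text
time_s: 22.2
eef_pos: [0.5696, -0.2906, 0.0793]
eef_rot: [0.707, -0.707, -0.009, 0.01]
wrist_force: [-0.4, -3.0, -1.9]
opening: 0.006
```

```bash
python3 -c "
from m import *
im,d=snap('scene','l_scene');
cv2.imwrite('pics/l2.png',cv2.resize(im[130:260,70:300],None,fx=3.3,fy=3.3,interpolation=cv2.INTER_CUBIC))
go([.5702,-.286,.08])"
```

```text
t 22.25 p [ 0.5696 -0.2906  0.0793] yaw 1.5685415559592297 ydir [-0.001   0.0009 -1.    ] op 0.002 F [ 0.2114 -2.3437 -1.4818]
-> [ 0.5702 -0.286   0.08  ] units [ 0.0243 -0.0237  0.1526]
```

View pics/l2.png

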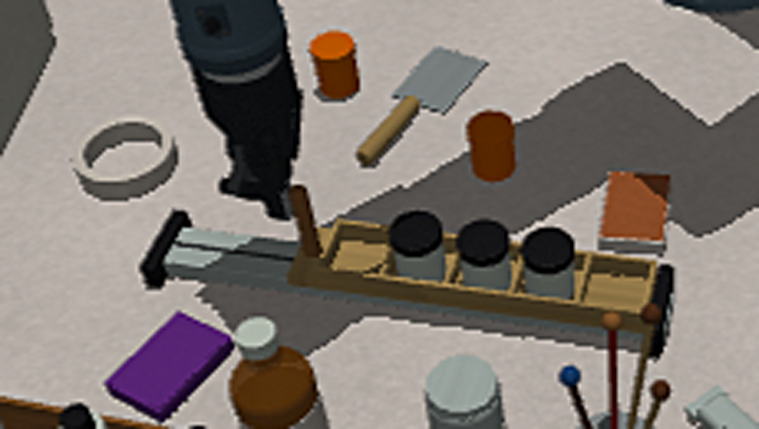

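Nearly at the stop; small pushes until force rises.

Call:
step_arm --pt "0 0 0 0 0 0.08 0" --pt "0 0 0 0 0 0.08 0" --pt "0 0 0 0 0 0 0" --pt "0 0 0 0 0 0 0"

```text
time_s: 22.65
eef_pos: [0.5696, -0.2905, 0.0795]
eef_rot: [-0.705, 0.709, 0.01, -0.009]
wrist_force: [1.0, -17.1, -8.0]
opening: -0.0
```

Call:
step_arm --pt "0 0 0 0 0 0.08 0" --pt "0 0 0 0 0 0 0" --pt "0 0 0 0 0 0 0"

```text
time_s: 22.95
eef_pos: [0.5697, -0.2904, 0.0797]
eef_rot: [-0.703, 0.711, 0.01, -0.009]
wrist_force: [1.6, -25.0, -12.2]
opening: 0.003
```

Call:
step_arm --pt "0 0 0 0 0 -0.4 0" --pt "0 0 0 0 0 -0.6 0" --pt "0 0 0 0 0 -0.6 0" --pt "0 0 0 0 -1 0 0" --pt "0 0 0 0 -1 0 0" --pt "0 0 0 0 -1 0 0.5" --pt "0 0 0 -1 -1 0 1" --pt "0 0 0 -1 -1 0 1" --pt "0 0 0 -1 0 0 1" --pt "0 0 0 -1 0 0 1"

```text
time_s: 23.95
eef_pos: [0.4507, -0.3361, 0.2316]
eef_rot: [-0.706, 0.708, 0.011, -0.009]
wrist_force: [0.4, -0.1, -0.8]
opening: 0.85
```

```bash
cat > ez.py <<'E'
from h import *
E
python3 -c "
from h import *
go()
for n in ('scene','top'):
    im,d=snap(n,'m_'+n); W=cloud(n,d); np.savez(f'/tmp/{n}.npz',im=im,d=d,W=W)
    z=W[...,2]
    g=(abs(W[...,0]-.44)<.08)&(abs(W[...,1]+.005)<.08)&(z>.010)&(z<.03)
    w=W[g][:,:2].astype(np.float32);print('canvas',len(w),cv2.minAreaRect(w))
    if n=='top':
        sm=im[110:280,80:220];cv2.imwrite('pics/m_top_ez.png',cv2.resize(sm,None,fx=4,fy=3.5*4/3.5,interpolation=cv2.INTER_CUBIC)[:600])
    else:
        sm=im[160:290,280:430];cv2.imwrite('pics/m_sc_ez.png',cv2.resize(sm,None,fx=4.5,fy=4.5,interpolation=cv2.INTER_CUBIC))
"
```

```text
t 23.95 p [ 0.4507 -0.3361  0.2316] yaw 1.58832073562542 ydir [ 0.0021 -0.0019 -1.    ] op 0.85 F [ 0.3787 -0.1093 -0.7696]
canvas 454 ((0.43795591592788696, -0.007889598608016968), (0.09414449334144592, 0.06216192990541458), 5.927651405334473)
canvas 652 ((0.4364880621433258, -0.006630048155784607), (0.08995981514453888, 0.061689797788858414), 5.916680335998535)
```

View pics/m_top_ez.png

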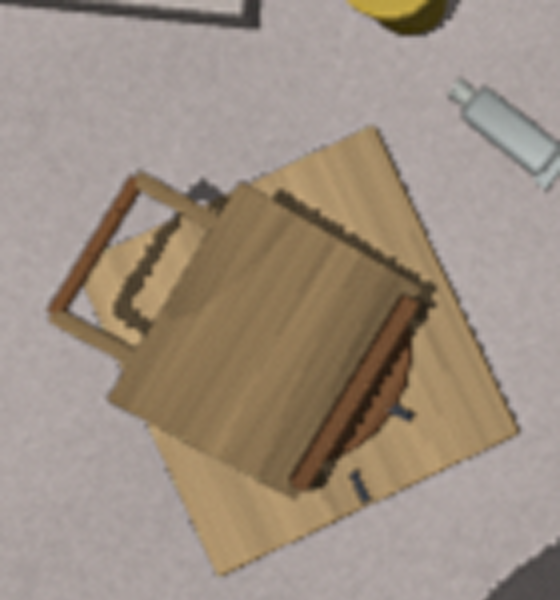

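View pics/m_sc_ez.png

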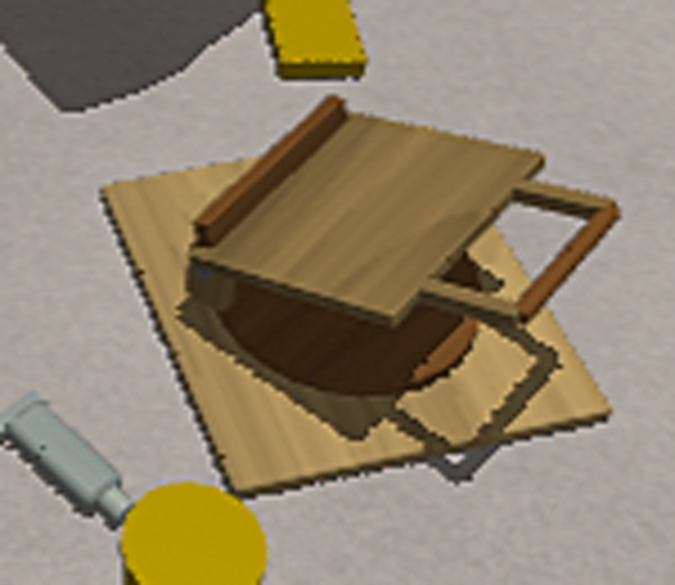

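```bash
cat > ez.py <<'E'
from h import *
def pix2w(n,u,v,z):
    c=ctrl.get_calibration(n);K=c["intrinsics"];r=c["R"].T@np.linalg.solve(K,[u,v,1.]);o=-c["R"].T@c["t"]
    return o+r*(z-o[2])/r[2]
def board(W,verbose=True,rect=(.35,.75,.1,.45),zmin=.062):
    g=(W[...,0]>rect[0])&(W[...,0]<rect[1])&(W[...,1]>rect[2])&(W[...,1]<rect[3])&(W[...,2]>zmin)&(W[...,2]<.3)
    w=W[g]; rng=np.random.default_rng(0);best=0
    for _ in range(500):
        a=w[rng.choice(len(w),3,False)];n=np.cross(a[1]-a[0],a[2]-a[0]);n/=np.linalg.norm(n)+1e-12
        k=abs((w-a[0])@n)<.003
        if k.sum()>best: best=k.sum();K=k
    p=w[K];c=p.mean(0);n=np.linalg.svd(p-c)[2][2];n*=np.sign(n[2]); K=abs((w-c)@n)<.003;p=w[K]
    c=p.mean(0);n=np.linalg.svd(p-c)[2][2];n*=np.sign(n[2])
    return c,n,p,w
E
python3 - <<'E'
from ez import *
cr=[(376,126),(518,430),(222,575)]
P=[pix2w("top",80+(u+.5)/4-.5,110+(v+.5)/4-.5,.012) for u,v in cr]
for p in P: print(p)
print(np.linalg.norm(P[0]-P[1]),np.linalg.norm(P[1]-P[2]))
mk=pix2w("top",80+360/4,110+487/4,.012);print("mark",mk)
xe=(P[0]-P[1])/np.linalg.norm(P[0]-P[1]);ye=(P[2]-P[1]);ye/=np.linalg.norm(ye);print("xe",xe,np.degrees(np.arctan2(xe[1],xe[0])),"ye",ye,np.degrees(np.arctan2(ye[1],ye[0])))
ctr=(P[0]+P[2])/2;print("centre",ctr)
for n in("top","scene"):
    W=np.load(f"/tmp/{n}.npz")["W"]
    c,nn,p,w=board(W);print(n,len(p),c,nn,"tilt",np.degrees(np.arccos(nn[2])),"az",np.degrees(np.arctan2(nn[1],nn[0])))
    print(cv2.minAreaRect(p[:,:2].astype(np.float32)))
E
```

```text
[0.6665 0.2216 0.012 ]
[0.4458 0.1174 0.012 ]
[0.3426 0.3284 0.012 ]
0.24402022230342263 0.23486426510876826
mark [0.4041 0.2294 0.012 ]
xe [0.9043 0.4268 0.    ] 25.266395832611174 ye [-0.4394  0.8983  0.    ] 116.06755219365145
centre [0.5046 0.275  0.012 ]
top 2779 [0.5148 0.2927 0.0979] [-0.18   -0.3031  0.9358] tilt 20.64285945072762 az -120.706135802017
((0.5195387005805969, 0.3026484549045563), (0.19530843198299408, 0.1699838638305664), 59.087059020996094)
scene 2190 [0.5209 0.2927 0.1021] [-0.1774 -0.3035  0.9362] tilt 20.582340561336146 az -120.3087452949023
((0.5205036997795105, 0.30199313163757324), (0.1958918422460556, 0.17281417548656464), 59.25132751464844)
```

```bash
python3 - <<'E'
from ez import *
for n in("top","scene"):
    W=np.load(f"/tmp/{n}.npz")["W"]; im=np.load(f"/tmp/{n}.npz")["im"]
    u=np.array([np.cos(np.radians(59.5)),np.sin(np.radians(59.5))]);v=np.array([-u[1],u[0]])
    rel=W[...,:2]-np.array([.477,.2286]); a=rel@u;b=rel@v
    g=(a>.16)&(a<.2)&(abs(b)<.07)&(W[...,2]>.11)&(W[...,2]<.17)
    g2=g&(abs(b)<.035)
    print(n,g2.sum(),W[g2].mean(0),"a",a[g2].mean(),"b range",b[g].min(),b[g].max(), "z",np.percentile(W[g2][:,2],[10,50,90]))
    L=W[g2];print("slope of b vs a",np.polyfit(b[g2],a[g2],1))
print(ctrl.get_obs()["q"])
go([.565,.378,.24])
E
```

```text
top 130 [0.5669 0.3815 0.1358] a 0.17733694698388247 b range -0.05736792693988452 0.05806417329792771 z [0.1323 0.1359 0.1392]
slope of b vs a [0.0099 0.1773]
scene 107 [0.5687 0.3821 0.1386] a 0.1788255015223022 b range -0.06051918822838957 0.05745973406824965 z [0.1358 0.1389 0.1411]
slope of b vs a [0.0059 0.1788]
[-0.8538  0.15    1.6445 -0.0005  1.3479 -0.879 ]
t 24.05 p [ 0.4488 -0.3357  0.2303] yaw 1.4512404371056038 ydir [-0.0008  0.0003 -1.    ] op 0.992 F [-0.2495 -0.2952 -0.3135]
-> [0.565 0.378 0.24 ] units [ 4.4751 -0.3206 23.6842]
```

Call:
step_arm --pt "0 0 0 0.18 -0.1 0.95 1" --pt "0 0 0 0.18 -0.1 0.95 1" --pt "0 0 0 0.18 -0.1 0.95 1" --pt "0 0 0 0.18 0 0.95 1" --pt "0 0 0 0.18 0 0.95 1" --pt "0 0 0 0.18 0 0.95 1" --pt "0 0 0 0.18 0 0.95 1" --pt "0 0 0 0.18 0 0.95 1" --pt "0 0 0 0.18 0 0.95 1" --pt "0 0 0 0.18 0 0.95 1"

```text
time_s: 25.05
eef_pos: [0.4983, -0.0475, 0.2391]
eef_rot: [0.707, -0.707, -0.01, 0.01]
wrist_force: [0.2, -0.6, -0.3]
opening: 0.998
```

Call:
step_arm --pt "0 0 0 0.18 0 0.95 1" --pt "0 0 0 0.18 0 0.95 1" --pt "0 0 0 0.18 0 0.95 1" --pt "0 0 0 0.18 0 0.95 1" --pt "0 0 0 0.18 0 0.95 1" --pt "0 0 0 0.18 0 0.95 1" --pt "0 0 0 0.18 0 0.95 1" --pt "0 0 0 0.18 0 0.95 1" --pt "0 0 0 0.18 0 0.95 1" --pt "0 0 0 0.18 0 0.95 1"

```text
time_s: 26.05
eef_pos: [0.5443, 0.2394, 0.2388]
eef_rot: [0.707, -0.707, -0.01, 0.01]
wrist_force: [0.0, 0.3, 0.5]
opening: 1.0
```

Call:
step_arm --pt "0 0 0 0.18 0 0.95 0.45" --pt "0 0 0 0.18 0 0.95 0.45" --pt "0 0 0 0.18 0 0.95 0.45" --pt "0 0 0 0 0 0 0.45" --pt "0 -1 0 0 0 0 0.45" --pt "0 -1 0 0 0 0 0.45" --pt "0 -1 0 0 0 0 0.45" --pt "0 -1 0 0 0 0 0.45" --pt "0 -1 0 0 0 0 0.45" --pt "0 -1 0 0 0 0 0.45"

```text
time_s: 27.05
eef_pos: [0.5578, 0.3232, 0.2387]
eef_rot: [0.669, -0.669, -0.229, 0.229]
wrist_force: [0.9, -0.6, -0.2]
opening: 0.447
```

Call:
step_arm --pt "0 -1 0 0 0 0 0.45" --pt "0 -1 0 0 0 0 0.45" --pt "0 -1 0 0 0 0 0.45" --pt "0 -0.65 0 0 0 0 0.45" --pt "0 0 0 0 0 0 0.45"

```text
time_s: 27.55
eef_pos: [0.5578, 0.3232, 0.2387]
eef_rot: [0.614, -0.614, -0.351, 0.351]
wrist_force: [0.1, -0.1, 0.0]
opening: 0.451
```

```bash
python3 - <<'E'
from ez import *
print(ctrl.get_obs()["q"])
go([.567,.381,.2],[.567,.381,.115])
E
```

```text
[ 0.3413  0.3278  1.4118  0.0001  1.4024 -0.6968]
t 27.55 p [0.5578 0.3232 0.2387] yaw 59.480177738983116 ydir [-0.0004 -0.     -1.    ] op 0.451 F [ 0.133  -0.149   0.0417]
-> [0.567 0.381 0.2  ] units [1.8165 1.2883 0.7134]
-> [0.567 0.381 0.115] units [ 0.0007  2.8333 -0.001 ]
```

Call:
step_arm --pt "0 0 0 0.6 0 0.24 0.45" --pt "0 0 0 0.6 0.4 0.24 0.45" --pt "0 0 0 0.6 0.4 0.24 0.45" --pt "0 0 0 0 0.5 0 0.45" --pt "0 0 0 0 0 0 0.45" --pt "0 0 0 0 0 0 0.45"

```text
time_s: 28.15
eef_pos: [0.5661, 0.38, 0.1991]
eef_rot: [-0.614, 0.614, 0.35, -0.351]
wrist_force: [0.1, -0.6, 0.2]
opening: 0.451
```

```bash
python3 - <<'E'
from ez import *
im,d=snap('scene'); cv2.imwrite('pics/n1.png',cv2.resize(im[110:290,270:440],None,fx=3.3,fy=3.3,interpolation=cv2.INTER_CUBIC))
go([.567,.381,.115])
E
```

```text
t 28.2 p [0.5665 0.3803 0.2001] yaw 59.39881096545428 ydir [-0.     -0.0002 -1.    ] op 0.451 F [-0.0523 -0.1495  0.1399]
-> [0.567 0.381 0.115] units [ 0.0304  2.8354 -0.0012]
```

View pics/n1.png

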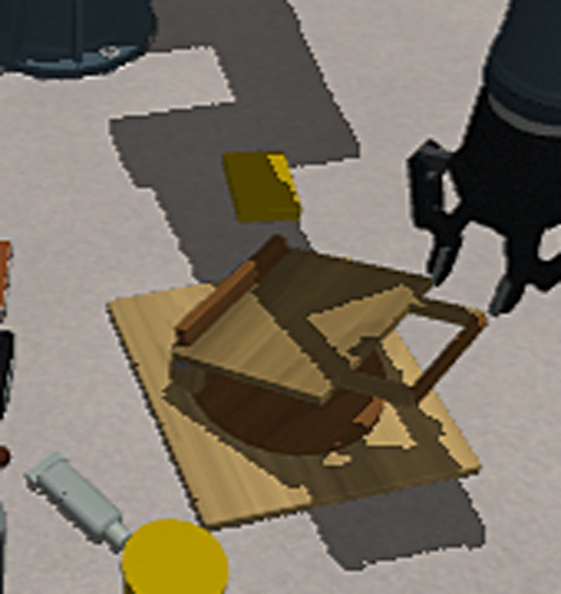

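Call:
step_arm --pt "0 0 0 0 0.7 0 0.45" --pt "0 0 0 0 0.7 0 0.45" --pt "0 0 0 0 0.7 0 0.45" --pt "0 0 0 0 0.7 0 0.45" --pt "0 0 0 0 0 0 0.45" --pt "0 0 0 0 0 0 0.45"

```text
time_s: 28.8
eef_pos: [0.5668, 0.3807, 0.1168]
eef_rot: [-0.614, 0.614, 0.351, -0.35]
wrist_force: [-0.6, 0.0, 0.6]
opening: 0.449
```

Call:
step_arm --pt "0 0 0 0 0 0 0" --pt "0 0 0 0 0 0 0" --pt "0 0 0 0 0 0 0" --pt "0 0 0 0 0 0 0" --pt "0 0 0 0 0 0 0"

```text
time_s: 29.3
eef_pos: [0.5679, 0.3822, 0.1179]
eef_rot: [0.614, -0.614, -0.353, 0.349]
wrist_force: [4.3, 4.1, 4.1]
opening: 0.118
```

```bash
python3 - <<'E'
from ez import *
im,d=snap('scene'); cv2.imwrite('pics/n2.png',cv2.resize(im[110:290,270:440],None,fx=3.3,fy=3.3,interpolation=cv2.INTER_CUBIC))
go()
c,nn,p,w=board(cloud('scene',d));print(c,nn,"tilt",np.degrees(np.arccos(nn[2])),"az",np.degrees(np.arctan2(-nn[1],-nn[0])))
E
```

```text
t 29.35 p [0.5679 0.3822 0.1179] yaw 59.47162926651981 ydir [ 0.0044  0.0026 -1.    ] op 0.115 F [3.22   5.4531 5.2932]
[0.523  0.2851 0.1001] [-0.1763 -0.304   0.9362] tilt 20.572077213308308 az 59.887873337675444
```

View pics/n2.png

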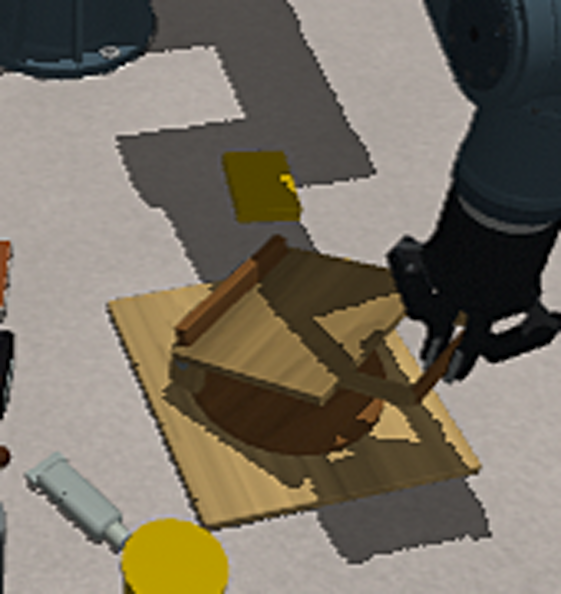

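Call:
step_arm --pt "0 0.5 0 -0.005 0 -0.208 0" --pt "0 0.5 0 -0.005 0 -0.208 0" --pt "0 0.5 0 -0.005 0 -0.208 0" --pt "0 0.5 0 -0.005 0 -0.208 0" --pt "0 0.5 0 -0.005 0 -0.208 0" --pt "0 0 0 0 0 0 0"

```text
time_s: 29.95
eef_pos: [0.5925, 0.3628, 0.1175]
eef_rot: [0.655, -0.654, -0.269, 0.265]
wrist_force: [3.9, 3.4, 3.9]
opening: 0.12
```

```bash
python3 - <<'E'
from ez import *
im,d=snap('scene','o_scene'); 
go()
c,nn,p,w=board(cloud('scene',d));print(c,nn,"tilt",np.degrees(np.arccos(nn[2])),"az",np.degrees(np.arctan2(-nn[1],-nn[0])))
E
```

```text
t 30.0 p [0.5925 0.3628 0.1175] yaw 44.44077046596313 ydir [ 0.0042  0.0023 -1.    ] op 0.113 F [4.5262 4.3102 3.8001]
[0.5263 0.2775 0.0996] [-0.2468 -0.244   0.9378] tilt 20.30656084550693 az 44.671192170887245
```

Call:
step_arm --pt "0 0.5 0 -0.005 0 -0.208 0" --pt "0 0.5 0 -0.005 0 -0.208 0" --pt "0 0.5 0 -0.005 0 -0.208 0" --pt "0 0.5 0 -0.005 0 -0.208 0" --pt "0 0.5 0 -0.005 0 -0.208 0" --pt "0 0.5 0 -0.005 0 -0.208 0" --pt "0 0 0 0 0 0 0" --pt "0 0 0 0 0 0 0"

```text
time_s: 30.8
eef_pos: [0.6144, 0.3319, 0.1175]
eef_rot: [0.688, -0.688, -0.163, 0.16]
wrist_force: [4.9, 2.3, 3.3]
opening: 0.111
```

```bash
python3 - <<'E'
from ez import *
im,d=snap('scene','p_scene'); im2,d2=snap('top')
cv2.imwrite('pics/p_top_ez.png',cv2.resize(im2[180:240,130:210],None,fx=8,fy=8,interpolation=cv2.INTER_CUBIC))
go()
for dd,n in((d,'scene'),(d2,'top')):
    c,nn,p,w=board(cloud(n,dd));print(c,nn,"tilt",np.degrees(np.arccos(nn[2])),"az",np.degrees(np.arctan2(-nn[1],-nn[0])))
# base plate edges from scene + top clouds
E
```

```text
t 30.9 p [0.6144 0.3318 0.1175] yaw 26.455784209135288 ydir [ 0.0044  0.0011 -1.    ] op 0.112 F [5.1441 2.7191 4.4145]
[0.5297 0.262  0.0997] [-0.3098 -0.1542  0.9382] tilt 20.244945786828968 az 26.455710187602943
[0.5184 0.2684 0.0942] [-0.3119 -0.1531  0.9377] tilt 20.32963346881325 az 26.143735721701425
```

View pics/p_top_ez.png

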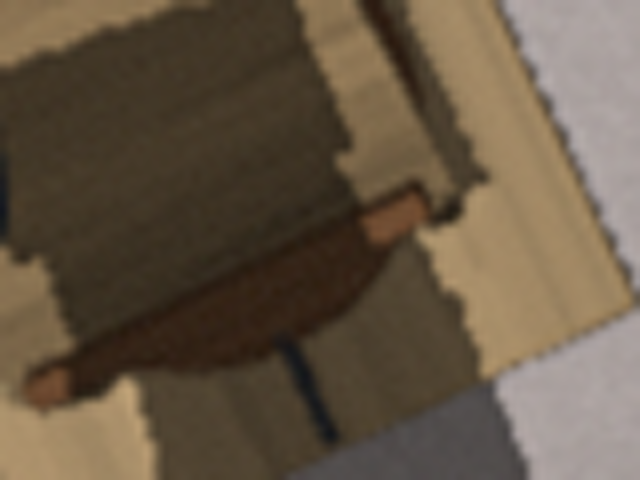

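Call:
step_arm --pt "0 0 0 0 0 0 0.2" --pt "0 0 0 0 0 0 0.4" --pt "0 0 0 0 0 0 0.45" --pt "0 0 0 0 0 0 0.45" --pt "0 0 0 0 -0.8 0 0.45" --pt "0 0 0 0 -1 0 0.45" --pt "0 0 0 0 -1 0 0.45" --pt "0 0 0 0 -1 0 1" --pt "0 0 0 0 -0.5 0 1" --pt "0 0 0 0 0 0 1"

```text
time_s: 31.9
eef_pos: [0.6137, 0.332, 0.2477]
eef_rot: [0.688, -0.688, -0.164, 0.16]
wrist_force: [0.3, -0.7, 1.0]
opening: 0.933
```

```bash
python3 - <<'E'
from ez import *
go([.437,-.007,.24])
E
```

```text
t 31.9 p [0.6137 0.332  0.2477] yaw 26.472056270664165 ydir [ 0.0046  0.0015 -1.    ] op 0.933 F [ 0.271  -0.7084  0.9751]
-> [ 0.437 -0.007  0.24 ] units [-10.3105   0.2125  -7.4904]
```

Call:
step_arm --pt "0 0 0 -0.6 0 -0.44 1" --pt "0 0 0 -0.9 0 -0.65 1" --pt "0 0 0 -0.9 0 -0.65 1" --pt "0 0 0 -0.9 0 -0.65 1" --pt "0 0 0 -0.9 0 -0.65 1" --pt "0 0 0 -0.9 0 -0.65 1" --pt "0 0 0 -0.9 0 -0.65 1" --pt "0 0 0 -0.9 0 -0.65 1" --pt "0 0 0 -0.9 0 -0.65 1" --pt "0 0 0 -0.9 0 -0.65 1"

```text
time_s: 32.9
eef_pos: [0.461, 0.0455, 0.2426]
eef_rot: [0.689, -0.688, -0.161, 0.163]
wrist_force: [0.3, -0.9, 1.1]
opening: 1.0
```

Call:
step_arm --pt "0 0 0 -0.9 0 -0.65 1" --pt "0 0 0 -0.7 0 -0.55 1" --pt "0 -1 0 0 0 0 1" --pt "0 -1 0 0 0 0 1" --pt "0 -1 0 0 0 0 1" --pt "0 -1 0 0 0 0 1" --pt "0 -1 0 0 0 0 1" --pt "0 -1 0 0 0 0 1" --pt "0 -1 0 0 0 0 1" --pt "0 -1 0 0 0 0 1"

```text
time_s: 33.9
eef_pos: [0.4349, -0.007, 0.2426]
eef_rot: [0.563, -0.561, -0.428, 0.43]
wrist_force: [-0.5, 0.9, -0.1]
opening: 1.003
```

Call:
step_arm --pt "0 -1 0 0 0 0 1" --pt "0 -1 0 0 0 0 1" --pt "0 -1 0 0 0 0 1" --pt "0 -0.57 0 0 0 0 1" --pt "0 0 0 0 0 0 1" --pt "0 0 0 0 0 0 1"

```text
time_s: 34.5
eef_pos: [0.4353, -0.0071, 0.2434]
eef_rot: [0.475, -0.473, -0.524, 0.525]
wrist_force: [-0.2, -0.2, 0.3]
opening: 0.999
```

```bash
python3 - <<'E'
from ez import *
go([.437,-.007,.10],[.437,-.007,-.002])
for n in ('scene','top'):
    im,d=snap(n,'q_'+n); W=cloud(n,d);z=W[...,2]
    g=(abs(W[...,0]-.44)<.08)&(abs(W[...,1]+.005)<.08)&(z>.010)&(z<.03)
    w=W[g][:,:2].astype(np.float32);print('canvas',len(w),cv2.minAreaRect(w))
    c,nn,p,w=board(W);print(n,len(p),c,nn,"tilt",np.degrees(np.arccos(nn[2])),"az",np.degrees(np.arctan2(-nn[1],-nn[0])))
    if n=='top':cv2.imwrite('pics/q_ez.png',cv2.resize(im[100:270,70:230],None,fx=3.5,fy=3.5,interpolation=cv2.INTER_CUBIC))
E
```

```text
t 34.5 p [ 0.4353 -0.0071  0.2434] yaw 95.79350609964067 ydir [-0.0023  0.0007 -1.    ] op 0.999 F [-0.1761 -0.2472  0.331 ]
-> [ 0.437 -0.007  0.1  ] units [-0.0078  4.7814 -0.0672]
-> [ 0.437 -0.007 -0.002] units [-0.0031  3.4    -0.0076]
canvas 456 ((0.43763622641563416, -0.007673535495996475), (0.09401163458824158, 0.06183150038123131), 5.685774803161621)
scene 1886 [0.5271 0.2857 0.1027] [-0.308  -0.1544  0.9388] tilt 20.155926324263714 az 26.62624393333308
canvas 0 ((0.0, 0.0), (0.0, 0.0), 0.0)
top 2718 [0.5211 0.2866 0.098 ] [-0.3096 -0.1538  0.9383] tilt 20.22384468624686 az 26.423886502928372
```

View pics/q_ez.png

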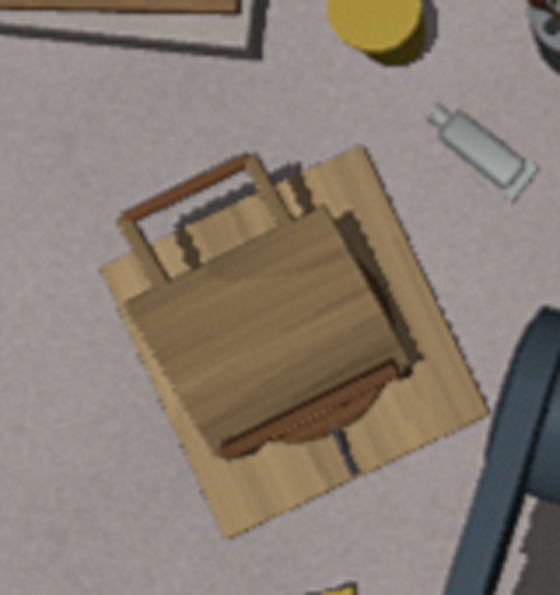

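View pics/q_scene.png

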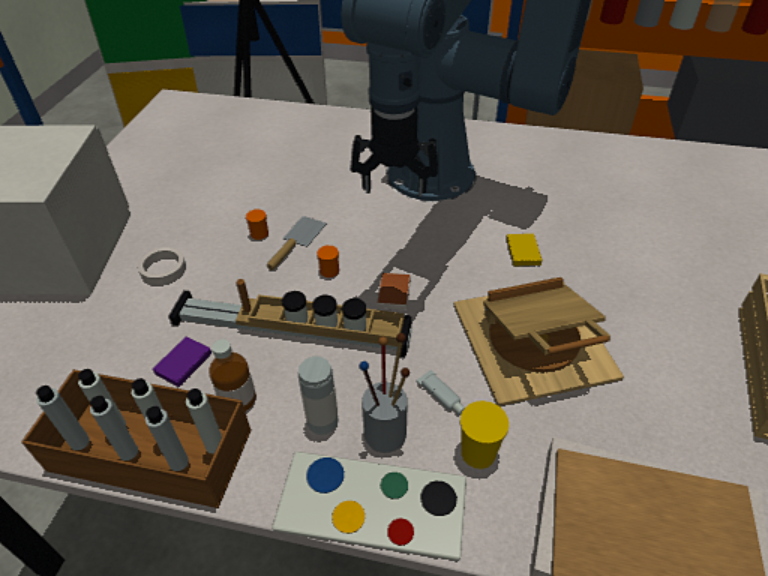

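Call:
step_arm --pt "0 0 0 0 1 -0.05 1" --pt "0 0 0 0 1 0 1" --pt "0 0 0 0 1 0 1" --pt "0 0 0 0 1 0 1" --pt "0 0 0 0 1 0 1" --pt "0 0 0 0 1 0 1" --pt "0 0 0 0 0.9 0 1" --pt "0 0 0 0 0.5 0 1" --pt "0 0 0 0 0 0 1" --pt "0 0 0 0 0 0 1"

```text
time_s: 35.6
eef_pos: [0.4376, -0.0071, 0.0229]
eef_rot: [0.474, -0.474, -0.525, 0.525]
wrist_force: [-0.4, 0.2, -0.1]
opening: 1.001
```

```bash
python3 - <<'E'
from ez import *
go([.437,-.0072,-.002])
for u,v in ((361,146),(488,411),(230,537),(102,268)):
    print(pix2w('top',70+(u+.5)/3.5-.5,100+(v+.5)/3.5-.5,.012))
im,d=snap('scene');cv2.imwrite('pics/r.png',cv2.resize(im[110:240,200:330],None,fx=4,fy=4,interpolation=cv2.INTER_CUBIC))
E
```

```text
t 35.6 p [ 0.4376 -0.0071  0.0229] yaw 95.86452773023932 ydir [-0.0005  0.0001 -1.    ] op 1.001 F [-0.4005  0.1708 -0.1289]
-> [ 0.437  -0.0072 -0.002 ] units [-0.0007  0.8303  0.0185]
[0.6658 0.224  0.012 ]
[0.446  0.1176 0.012 ]
[0.3435 0.3277 0.012 ]
[0.5643 0.4362 0.012 ]
```

View pics/r.png

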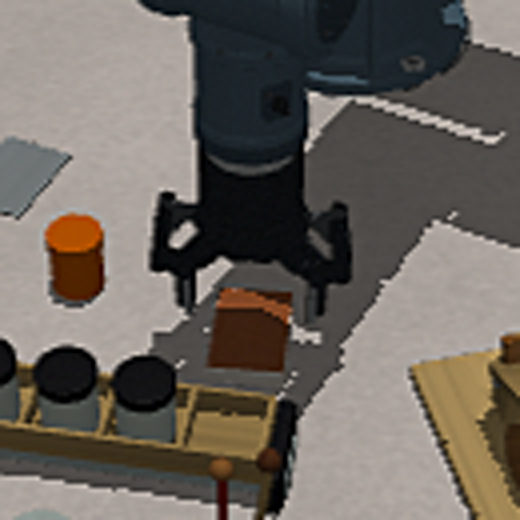

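Call:
step_arm --pt "0 0 0 0 0.4 0.02 1" --pt "0 0 0 0 0.2 0 1" --pt "0 0 0 0 0.2 0 1" --pt "0 0 0 0 0 0 1" --pt "0 0 0 0 0 0 1"

```text
time_s: 36.15
eef_pos: [0.4368, -0.0072, -0.0014]
eef_rot: [0.474, -0.474, -0.525, 0.525]
wrist_force: [-0.2, 0.0, 0.3]
opening: 0.997
```

Call:
step_arm --pt "0 0 0 0 0 0 0.8" --pt "0 0 0 0 0 0 0.6" --pt "0 0 0 0 0 0 0.4" --pt "0 0 0 0 0 0 0" --pt "0 0 0 0 0 0 0" --pt "0 0 0 0 0 0 0"

```text
time_s: 36.75
eef_pos: [0.4374, -0.0073, -0.0005]
eef_rot: [-0.473, 0.474, 0.525, -0.525]
wrist_force: [-1.8, -0.4, 5.7]
opening: 0.707
```

```bash
python3 - <<'E'
from ez import *
go()
E
```

```text
t 36.75 p [ 0.4374 -0.0073 -0.0005] yaw 95.89398395744522 ydir [ 0.0007 -0.0002 -1.    ] op 0.707 F [-1.8474 -0.3507  5.7327]
```

```bash
python3 - <<'E'
from ez import *
u=np.array([np.cos(np.radians(26.4)),np.sin(np.radians(26.4)),0]);v=np.array([-u[1],u[0],0]);t=np.radians(20.2)
X=np.cos(t)*u+np.array([0,0,np.sin(t)]);N=-np.sin(t)*u+np.array([0,0,np.cos(t)])
H=np.array([.507,.279,.072])-.055*u
for n in('scene','top'):
    im,d=snap(n);W=cloud(n,d);r=W-H;a,b,c=r@X,r@v,r@N
    g=(abs(a)<.05)&(abs(b)<.1)&(c>.009)&(c<.025)
    print(n,"ledge",g.sum(),np.percentile(a[g],[2,50,98]),np.percentile(b[g],[1,99]),np.percentile(c[g],[50,98]))
    g=(a>.02)&(a<.15)&(abs(b)<.12)&(abs(c)<.006)
    print("face",g.sum(),np.percentile(a[g],[1,99]),np.percentile(b[g],[1,99]),np.median(c[g]))
    g=(a>.17)&(a<.21)&(abs(b)<.07)&(abs(c)<.03)
    print("bar",np.percentile(a[g],[2,98]),np.percentile(b[g],[2,98]))
go([.437,-.007,.2],H+.048*X+.08*N,H+.048*X+.001*N)
E
```

```text
scene ledge 262 [-0.0118 -0.0026  0.0014] [-0.0749  0.0724] [0.0169 0.0215]
face 1515 [0.0213 0.1444] [-0.0855  0.0816] 0.0025394177020752564
bar [0.1719 0.1927] [-0.0583  0.0562]
top ledge 271 [-0.0131 -0.0061 -0.0008] [-0.0731  0.0736] [0.0165 0.0217]
face 2591 [0.0209 0.1425] [-0.0833  0.0834] -0.00015888696011494345
bar [0.1716 0.19  ] [-0.0563  0.0557]
t 36.85 p [ 0.4374 -0.0073 -0.0005] yaw 95.89662172014472 ydir [ 0.0007 -0.0003 -1.    ] op 0.707 F [-2.4067  1.2369  6.2185]
-> [ 0.437 -0.007  0.2  ] units [ 0.0092 -6.6835  0.0069]
-> [0.4733 0.2623 0.1637] units [ 8.8049  1.21   -2.1263]
-> [0.4978 0.2744 0.0895] units [ 0.3193  2.4719 -0.8499]
```

Call:
step_arm --pt "0 0 0 0 -0.3 0 0" --pt "0 0 0 0 -0.7 0 0" --pt "0 0 0 0 -0.9 0 0" --pt "0 0 0 0 -0.9 0 0" --pt "0 0 0 0 -0.9 0 0" --pt "0 0 0 0 -0.9 0 0" --pt "0 0 0 0 -0.9 0 0" --pt "0 0 0 0 -0.6 0 0" --pt "0 0 0 0 0 0 0"

```text
time_s: 37.75
eef_pos: [0.4388, -0.0077, 0.185]
eef_rot: [-0.472, 0.476, 0.526, -0.524]
wrist_force: [1.0, 0.2, -0.7]
opening: 0.707
```

Call:
step_arm --pt "0 0 0 0.88 0 -0.21 0" --pt "0 0 0 0.88 0 -0.21 0" --pt "0 0 0 0.88 0 -0.21 0" --pt "0 0 0 0.88 0 -0.21 0" --pt "0 0 0 0.88 0 -0.21 0" --pt "0 0 0 0.88 0 -0.21 0" --pt "0 0 0 0.88 0 -0.21 0" --pt "0 0 0 0.88 0 -0.21 0" --pt "0 0 0 0.88 0 -0.21 0" --pt "0 0 0 0.88 0 -0.21 0"

```text
time_s: 38.75
eef_pos: [0.4717, 0.2628, 0.1804]
eef_rot: [0.474, -0.473, -0.524, 0.526]
wrist_force: [0.7, 0.3, -0.5]
opening: 0.705
```

Call:
step_arm --pt "0 -0.9 0 0 0 0 0" --pt "0 -0.9 0 0 0 0 0" --pt "0 -0.9 0 0 0 0 0" --pt "0 -0.72 0 0 0 0 0" --pt "-0.9 0 0 0 0 0 0" --pt "-0.9 0 0 0 0 0 0" --pt "-0.9 0 0 0 0 0 0" --pt "-0.67 0 0 0 0 0 0" --pt "0 0 0 0 0 0 0" --pt "0 0 0 0 0 0 0"

```text
time_s: 39.75
eef_pos: [0.472, 0.2616, 0.1813]
eef_rot: [-0.302, 0.432, 0.697, -0.487]
wrist_force: [0.0, -0.4, -0.5]
opening: 0.707
```

```bash
cat >> ez.py <<'E'
def frame(az=26.4,tilt=20.2):
    u=np.array([np.cos(np.radians(az)),np.sin(np.radians(az)),0]);v=np.array([-u[1],u[0],0]);t=np.radians(tilt)
    X=np.cos(t)*u+np.array([0,0,np.sin(t)]);N=-np.sin(t)*u+np.array([0,0,np.cos(t)])
    return np.array([.507,.279,.072])-.055*u,X,v,N
E
python3 - <<'E'
from ez import *
H,X,v,N=frame()
o,p,R=st()
T=np.stack([v,-N,-X],1)
print("rot err deg (tool)",np.degrees(Rn.from_matrix(R.T@T).as_rotvec()), "units",np.degrees(Rn.from_matrix(R.T@T).as_rotvec())/6)
go(H+.049*X+.04*N,H+.049*X+.001*N)
im,d=snap('scene');cv2.imwrite('pics/s.png',cv2.resize(im[100:290,270:440],None,fx=3,fy=3,interpolation=cv2.INTER_CUBIC))
E
```

```text
rot err deg (tool) [-0.1087 -0.0122  0.0058] units [-0.0181 -0.002   0.001 ]
t 39.75 p [0.472  0.2616 0.1813] yaw 116.39057215968508 ydir [ 0.3076  0.1528 -0.9391] op 0.707 F [ 0.0146 -0.3772 -0.5057]
-> [0.4866 0.2689 0.1265] units [0.0005 1.9012 0.1198]
-> [0.4986 0.2748 0.0899] units [-0.0001  1.3    -0.0025]
```

View pics/s.png

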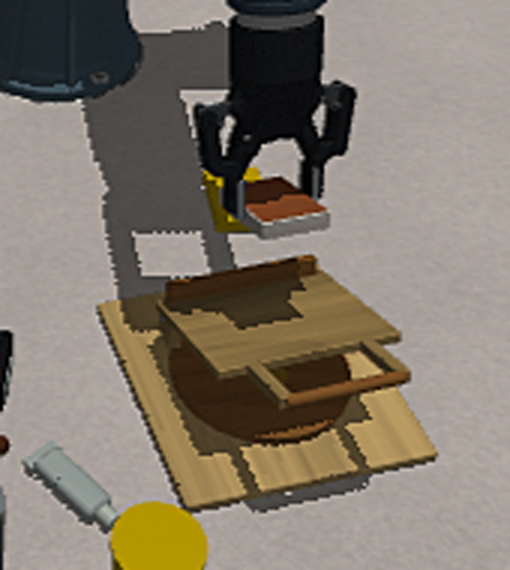

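Call:
step_arm --pt "0 0 0 0 0.5 0.1 0" --pt "0 0 0 0 0.7 0 0" --pt "0 0 0 0 0.7 0 0" --pt "0 0 0 0 0.5 0 0" --pt "0 0 0 0 0.4 0 0" --pt "0 0 0 0 0.15 0 0" --pt "0 0 0 0 0 0 0" --pt "0 0 0 0 0 0 0"

```text
time_s: 40.6
eef_pos: [0.4978, 0.2744, 0.0982]
eef_rot: [-0.301, 0.432, 0.697, -0.486]
wrist_force: [-0.4, 0.0, -0.0]
opening: 0.704
```

```bash
python3 - <<'E'
from ez import *
H,X,v,N=frame()
o,p,R=st();print("board coords",(p-H)@X,(p-H)@v,(p-H)@N)
go(H+.049*X+.001*N)
im,d=snap('scene');cv2.imwrite('pics/s2.png',cv2.resize(im[130:290,300:440],None,fx=3.7,fy=3.7,interpolation=cv2.INTER_CUBIC))
E
```

```text
board coords 0.05102759601674827 -5.091671649827225e-05 0.009194000094154102
t 40.6 p [0.4978 0.2744 0.0982] yaw 116.41357828865222 ydir [ 0.31    0.1539 -0.9382] op 0.704 F [-0.4353  0.0442 -0.0175]
-> [0.4986 0.2748 0.0899] units [0.0017 0.2731 0.0678]
```

View pics/s2.png

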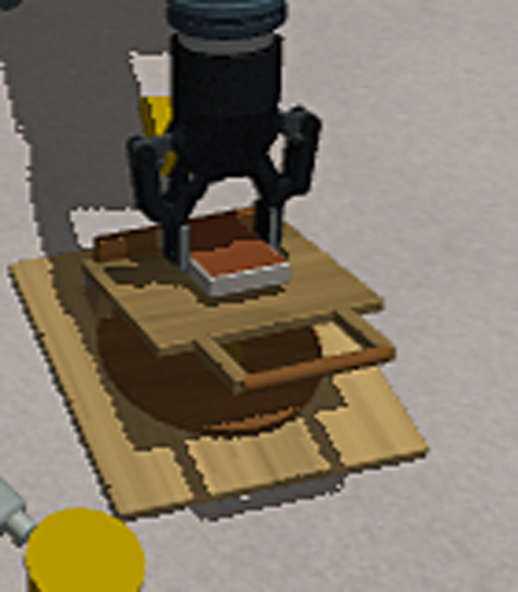

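Call:
step_arm --pt "0 0 0 0 0.1 0.07 0" --pt "0 0 0 0 0.1 0 0" --pt "0 0 0 0 0.05 0 0" --pt "0 0 0 0 0 0 0" --pt "0 0 0 0 0 0 0"

```text
time_s: 41.15
eef_pos: [0.498, 0.2745, 0.09]
eef_rot: [-0.301, 0.432, 0.697, -0.486]
wrist_force: [-0.3, -0.5, -0.2]
opening: 0.707
```

```bash
cat > b.py <<'E'
from ez import *
H,X,v,N=frame()
o,p,R=st();print("board coords",(p-H)@X,(p-H)@v,(p-H)@N, "F board",o["wrist_force"]@X,o["wrist_force"]@v,o["wrist_force"]@N)
E
python3 b.py
```

```text
board coords 0.0483556140060654 -1.7016559709555055e-05 0.0013436967004235407 F board -0.5240313887639996 -0.3746394007961469 -0.042125229253883
```

Call:
step_arm --pt "0 0 0 0 0.05 0 0" --pt "0 0 0 0 0.05 0 0" --pt "0 0 0 0 0 0 0"

```text
time_s: 41.45
eef_pos: [0.4991, 0.2751, 0.0879]
eef_rot: [-0.301, 0.432, 0.697, -0.486]
wrist_force: [-4.5, -2.6, 7.3]
opening: 0.707
```

```bash
python3 b.py
```

```text
board coords 0.04884410219555031 6.629996534022042e-06 -0.0010401665270762337 F board -2.3805128249830525 -0.32449776986034545 8.670256741088872
```

Call:
step_arm --pt "0 0 0 0 -0.03 0.05 0" --pt "0 0 0 0 0 0.05 0" --pt "0 0 0 0 0 0 0"

```text
time_s: 41.75
eef_pos: [0.4967, 0.2737, 0.0875]
eef_rot: [-0.301, 0.433, 0.697, -0.486]
wrist_force: [-0.4, 1.1, 3.1]
opening: 0.71
```

```bash
python3 b.py
```

```text
board coords 0.046083369274349424 -0.0001429156772984187 -0.0004296813526034737 F board 1.2133217403786483 1.1381989531941614 2.858453164117244
```

Call:
step_arm --pt "0 0 0 0 0 0.04 0" --pt "0 0 0 0 0 0 0.8" --pt "0 0 0 0 0 0 0.95" --pt "0 0 0 0 0 0 0.95" --pt "0 0 0 0 0 0 0.95" --pt "0 0 0 0 -0.5 0 1" --pt "0 0 0 0 -0.9 0 1" --pt "0 0 0 0 -0.9 0 1" --pt "0 0 0 0 -0.9 0 1" --pt "0 0 0 0 -0.9 0 1"

```text
time_s: 42.75
eef_pos: [0.4564, 0.2539, 0.2027]
eef_rot: [-0.302, 0.432, 0.697, -0.486]
wrist_force: [-0.0, -0.4, 0.0]
opening: 1.005
```

Call:
step_arm --pt "0 0 0 0 -0.9 0 1" --pt "0.9 0 0 0 0 0 1" --pt "0.9 0 0 0 0 0 1" --pt "0.9 0 0 0 0 0 1" --pt "0.67 0 0 0 0 0 1" --pt "0 0 0 0 0 0 1"

```text
time_s: 43.35
eef_pos: [0.4497, 0.2503, 0.2269]
eef_rot: [0.373, -0.372, -0.601, 0.601]
wrist_force: [0.9, 0.2, -0.7]
opening: 0.995
```

```bash
python3 b.py; python3 - <<'E'
from ez import *
im,d=snap('scene','t_scene');cv2.imwrite('pics/t.png',cv2.resize(im[130:290,300:440],None,fx=3.7,fy=3.7,interpolation=cv2.INTER_CUBIC))
im,d=snap('top','t_top')
go()
E
```

```text
board coords 0.04498965638408837 -0.00018912923855197333 0.1485315010402435 F board 0.6417434616250721 -0.1832728394804774 -0.9475290927163561
t 43.45 p [0.4484 0.2501 0.2266] yaw 116.42453730892825 ydir [ 0.      0.0004 -1.    ] op 0.999 F [-0.9149  0.5349 -0.2288]
```

View pics/t.png

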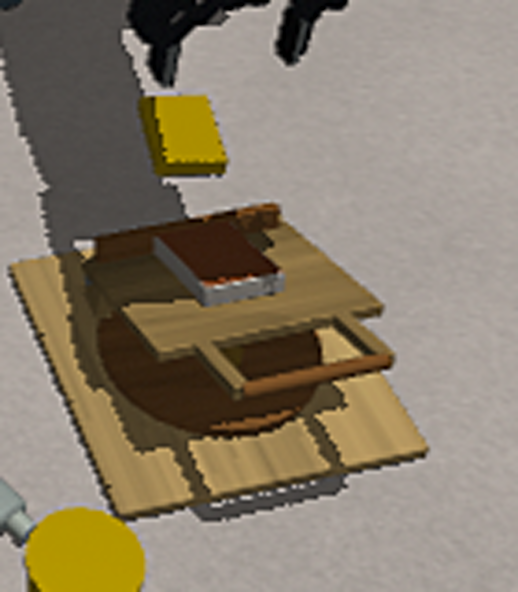

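Call:
step_arm --pt "0 1 0 0 0 0 1" --pt "0 1 0 0 0 0 1" --pt "0 1 0 0 0 0 1" --pt "0 1 0 0 0 0 1" --pt "0 1 0 0 0 0 1" --pt "0 1 0 0 0 0 1" --pt "0 1 0 0 0 0 1" --pt "0 1 0 0 0 0 1" --pt "0 1 0 0 0 0 1" --pt "0 1 0 0 0 0 1"

```text
time_s: 44.45
eef_pos: [0.4479, 0.2498, 0.2272]
eef_rot: [0.624, -0.624, -0.333, 0.332]
wrist_force: [0.0, 0.1, 0.2]
opening: 1.002
```

Call:
step_arm --pt "0 1 0 0 0 0 0.45" --pt "0 1 0 0 0 0 0.45" --pt "0 1 0 0 0 0 0.45" --pt "0 1 0 0 0 0 0.45" --pt "0 1 0 0 0 0 0.45" --pt "0 0 0 0 0 0 0.45"

```text
time_s: 45.05
eef_pos: [0.4479, 0.2498, 0.2272]
eef_rot: [0.689, -0.688, -0.162, 0.161]
wrist_force: [-0.5, 0.0, 0.1]
opening: 0.449
```

```bash
python3 - <<'E'
from ez import *
H,X,v,N=frame()
im,d=snap('scene'); im2,d2=snap('top')
for n,dd,i in(('scene',d,im),('top',d2,im2)):
    W=cloud(n,dd);r=W-H;a,b,c=r@X,r@v,r@N
    g=(a>.003)&(a<.12)&(abs(b)<.07)&(c>.010)&(c<.025)
    q=np.stack([a[g],b[g]],1).astype(np.float32);print(n,"canvas",g.sum(),cv2.minAreaRect(q),np.median(c[g]))
    cc,nn,p,w=board(W);print(n,len(p),"tilt",np.degrees(np.arccos(nn[2])),"az",np.degrees(np.arctan2(-nn[1],-nn[0])))
go(H+.186*X+np.array([0,0,.064]),H+.186*X+np.array([0,0,-.019]))
E
```

```text
scene canvas 421 ((0.047736361622810364, -0.0013935565948486328), (0.08902767300605774, 0.06304364651441574), 0.11667808145284653) 0.017182419947859708
scene 1517 tilt 18.49055104133107 az 26.844016564612264
top canvas 606 ((0.04631580784916878, -0.0028128698468208313), (0.057428836822509766, 0.08664842694997787), 88.92076873779297) 0.014555606221353216
top 1361 tilt 19.025005061885235 az 26.037533980315164
t 45.15 p [0.4482 0.2499 0.2273] yaw 26.57052258347707 ydir [ 0.0007  0.0004 -1.    ] op 0.451 F [ 0.9705 -0.0153 -0.4305]
-> [0.6141 0.3322 0.2002] units [ 6.1729  0.9073 -0.0213]
-> [0.6141 0.3322 0.1172] units [-0.0022  2.7667 -0.0001]
```

Call:
step_arm --pt "0 0 0 0.9 0 0 0.45" --pt "0 0 0 0.9 0 0 0.45" --pt "0 0 0 0.9 0 0 0.45" --pt "0 0 0 0.9 0 0 0.45" --pt "0 0 0 0.9 0 0 0.45" --pt "0 0 0 0.9 0 0 0.45" --pt "0 0 0 0.77 0.4 0 0.45" --pt "0 0 0 0 0.5 0 0.45" --pt "0 0 0 0 0 0 0.45" --pt "0 0 0 0 0 0 0.45"

```text
time_s: 46.15
eef_pos: [0.6132, 0.3319, 0.1995]
eef_rot: [-0.688, 0.688, 0.161, -0.163]
wrist_force: [-0.8, 0.0, 1.4]
opening: 0.452
```

```bash
python3 - <<'E'
from ez import *
H,X,v,N=frame()
im,d=snap('scene');cv2.imwrite('pics/u.png',cv2.resize(im[130:290,300:440],None,fx=3.7,fy=3.7,interpolation=cv2.INTER_CUBIC))
W=cloud('scene',d);r=W-H;a,b,c=r@X,r@v,r@N
g=(a>.17)&(a<.21)&(abs(b)<.07)&(abs(c)<.02);print("bar",W[g].mean(0),a[g].mean(),c[g].mean(),c[g].max())
go(H+.186*X+np.array([0,0,-.019]))
E
```

```text
bar [0.6179 0.3293 0.1317] 0.186411052340212 -0.004980342855262118 -0.00024652872607584537
t 46.2 p [0.6137 0.3321 0.2005] yaw 26.454722641568036 ydir [-0.0004 -0.0001 -1.    ] op 0.45 F [ 0.1011 -0.0644  0.6526]
-> [0.6141 0.3322 0.1172] units [ 0.0138  2.7772 -0.0053]
```

View pics/u.png

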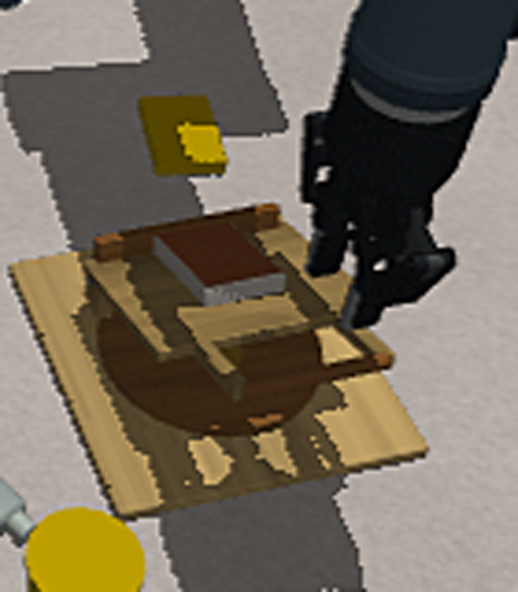

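Call:
step_arm --pt "0 0 0 0.04 0.7 0 0.45" --pt "0 0 0 0 0.7 0 0.45" --pt "0 0 0 0 0.7 0 0.45" --pt "0 0 0 0 0.6 0 0.45" --pt "0 0 0 0 0.25 0 0.45" --pt "0 0 0 0 0 0 0.3" --pt "0 0 0 0 0 0 0.1" --pt "0 0 0 0 0 0 0" --pt "0 0 0 0 0 0 0" --pt "0 0 0 0 0 0 0"

```text
time_s: 47.2
eef_pos: [0.6158, 0.333, 0.1128]
eef_rot: [0.688, -0.688, -0.162, 0.161]
wrist_force: [-2.1, -1.1, 2.9]
opening: 0.119
```

```bash
python3 - <<'E'
from ez import *
im,d=snap('scene');cv2.imwrite('pics/u2.png',cv2.resize(im[130:290,300:440],None,fx=3.7,fy=3.7,interpolation=cv2.INTER_CUBIC))
go()
E
```

```text
t 47.25 p [0.6159 0.333  0.1127] yaw 26.414066046995504 ydir [ 0.0011  0.0003 -1.    ] op 0.11 F [-1.7328 -0.6521  2.1489]
```

View pics/u2.png

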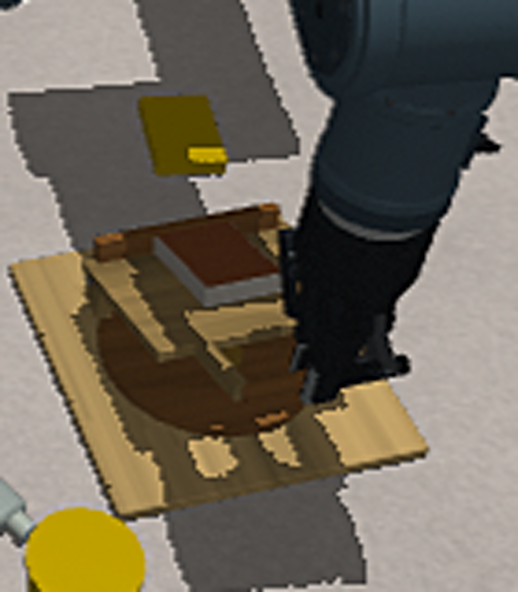

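Call:
step_arm --pt "0 0 0 -0.11 -0.31 0 0" --pt "0 0 0 -0.13 -0.305 0 0" --pt "0 0 0 -0.145 -0.3 0 0" --pt "0 0 0 -0.16 -0.29 0 0" --pt "0 0 0 -0.175 -0.28 0 0" --pt "0 0 0 -0.19 -0.27 0 0" --pt "0 0 0 0 0 0 0" --pt "0 0 0 0 0 0 0"

```text
time_s: 48.05
eef_pos: [0.593, 0.3216, 0.1664]
eef_rot: [0.689, -0.688, -0.164, 0.159]
wrist_force: [4.4, 2.8, 5.0]
opening: 0.113
```

```bash
python3 - <<'E'
from ez import *
im,d=snap('scene');cv2.imwrite('pics/u3.png',cv2.resize(im[130:290,300:440],None,fx=3.7,fy=3.7,interpolation=cv2.INTER_CUBIC))
go()
c,nn,p,w=board(cloud('scene',d));print(len(p),c,"tilt",np.degrees(np.arccos(nn[2])),"az",np.degrees(np.arctan2(-nn[1],-nn[0])))
print(ctrl.get_obs()["torque"])
E
```

```text
t 48.1 p [0.5931 0.3216 0.1663] yaw 26.40247581944654 ydir [ 0.0053  0.0023 -1.    ] op 0.115 F [4.9398 3.1945 4.8913]
600 [0.5422 0.2563 0.1317] tilt 35.8469886842198 az 27.186048724083456
[ 0.6441 -1.0505  0.044 ]
```

View pics/u3.png

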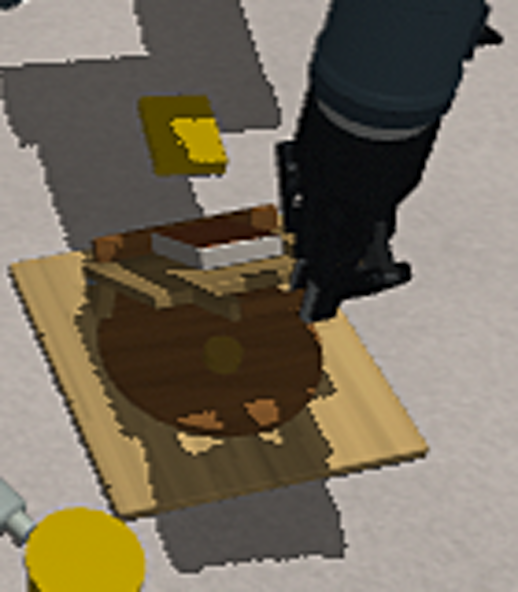

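Call:
step_arm --pt "0 0 0 -0.2 -0.26 0 0" --pt "0 0 0 -0.215 -0.25 0 0" --pt "0 0 0 -0.23 -0.24 0 0" --pt "0 0 0 -0.24 -0.23 0 0" --pt "0 0 0 -0.25 -0.215 0 0" --pt "0 0 0 -0.265 -0.2 0 0" --pt "0 0 0 0 0 0 0" --pt "0 0 0 0 0 0 0"

```text
time_s: 48.9
eef_pos: [0.5567, 0.3036, 0.21]
eef_rot: [0.689, -0.688, -0.165, 0.158]
wrist_force: [5.3, 4.3, 10.7]
opening: 0.113
```

```bash
python3 - <<'E'
from ez import *
im,d=snap('scene');cv2.imwrite('pics/u4.png',cv2.resize(im[130:290,300:440],None,fx=3.7,fy=3.7,interpolation=cv2.INTER_CUBIC))
im2,d2=snap('top','u4_top')
go()
for n,dd in (('scene',d),('top',d2)):
  c,nn,p,w=board(cloud(n,dd));print(len(p),c,"tilt",np.degrees(np.arccos(nn[2])),"az",np.degrees(np.arctan2(-nn[1],-nn[0])))
E
```

```text
t 49.0 p [0.5568 0.3036 0.21  ] yaw 26.408813603517014 ydir [ 0.0092  0.0039 -0.9999] op 0.112 F [ 5.6555  3.6038 11.3068]
513 [0.5322 0.2768 0.1676] tilt 54.50530687496007 az 25.84254922417002
1379 [0.5098 0.2524 0.1375] tilt 54.5566675909789 az 26.453186330148498
```

View pics/u4.png

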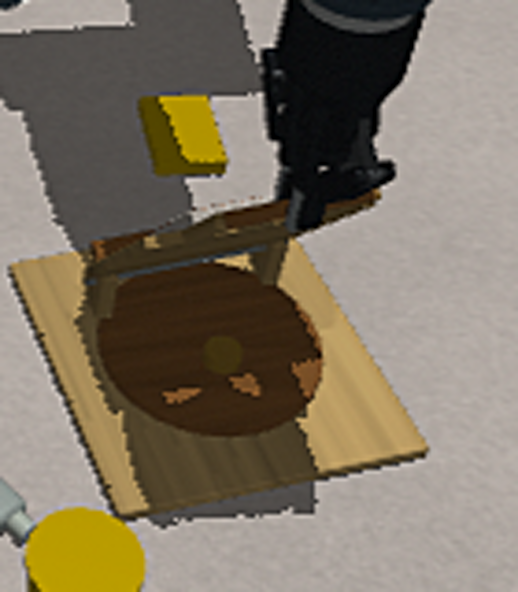

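View pics/u4_top.png

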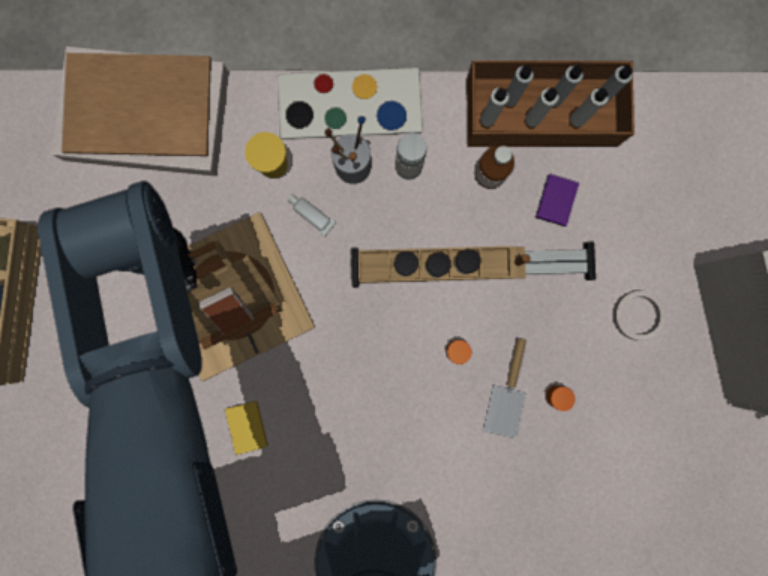

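Call:
step_arm --pt "0 0 0 -0.25 -0.17 0 0" --pt "0 0 0 -0.26 -0.16 0 0" --pt "0 0 0 0 0 0 0" --pt "0 0 0 0 0 0 0"

```text
time_s: 49.4
eef_pos: [0.5435, 0.297, 0.2205]
eef_rot: [0.689, -0.688, -0.166, 0.157]
wrist_force: [6.6, 5.3, 12.6]
opening: 0.112
```

```bash
cat > bd.py <<'E'
from ez import *
im,d=snap('scene'); im2,d2=snap('top')
import sys
k=sys.argv[1]
cv2.imwrite(f'pics/{k}.png',cv2.resize(im[130:290,300:440],None,fx=3.7,fy=3.7,interpolation=cv2.INTER_CUBIC))
cv2.imwrite(f'pics/{k}_top.png',cv2.resize(im2[130:270,100:230],None,fx=4.2,fy=4.2,interpolation=cv2.INTER_CUBIC))
go()
for n,dd in (('scene',d),('top',d2)):
  c,nn,p,w=board(cloud(n,dd));print(n,len(p),c,"tilt",np.degrees(np.arccos(nn[2])),"az",np.degrees(np.arctan2(-nn[1],-nn[0])))
E
python3 bd.py w1
```

```text
t 49.5 p [0.5436 0.297  0.2205] yaw 26.412215151756993 ydir [ 0.0107  0.0046 -0.9999] op 0.11 F [ 5.8966  4.4214 12.8757]
scene 868 [0.5085 0.2728 0.1517] tilt 60.65215823279798 az 26.037775634015034
top 1256 [0.5045 0.2486 0.142 ] tilt 60.132656627629686 az 26.51253816231448
```

Call:
step_arm --pt "0 0 0 0 0 0 0.2" --pt "0 0 0 0 0 0 0.3" --pt "0 0 0 0 0 0 0.4" --pt "0 0 0 0 0 0 0.45" --pt "0 0 0 0 0 0 0.45"

```text
time_s: 50.0
eef_pos: [0.5392, 0.295, 0.2153]
eef_rot: [-0.688, 0.688, 0.161, -0.162]
wrist_force: [-0.3, -0.0, 0.3]
opening: 0.451
```

Call:
step_arm --pt "0 0 0 0 -0.5 0 0.45" --pt "0 0 0 0 -0.9 0 0.45" --pt "0 0 0 0 -0.9 0 0.45" --pt "0 0 0 0 -0.9 0 0.45" --pt "0 0 0 0 -0.9 0 0.45" --pt "0 0 0 0 0 -1 0.45" --pt "0 0 0 0 0 -1 0.45" --pt "0 0 0 -1 0 -1 0.45" --pt "0 0 0 -1 0 -1 0.45" --pt "0 0 0 -1 0 -1 0.45"

```text
time_s: 51.0
eef_pos: [0.5253, 0.1196, 0.3402]
eef_rot: [-0.688, 0.688, 0.162, -0.161]
wrist_force: [0.9, -0.7, -0.4]
opening: 0.447
```

Call:
step_arm --pt "0 0 0 -1 0 -1 0.45" --pt "0 0 0 -1 0 -1 0.45" --pt "0 0 0 -1 0 -1 0.45" --pt "0 0 0 0 0 -1 0.45" --pt "0 0 0 0 0 -1 0.45" --pt "0 0 0 0 0 -1 0.45" --pt "0 0 0 0 0 -1 0.45" --pt "0 0 0 0 0 0 0.45"

```text
time_s: 51.8
eef_pos: [0.5394, -0.1103, 0.3399]
eef_rot: [-0.688, 0.689, 0.16, -0.16]
wrist_force: [-0.5, 0.5, 0.1]
opening: 0.45
```

```bash
python3 bd.py w2
```

```text
t 51.9 p [ 0.5386 -0.1075  0.3398] yaw 26.33997286553685 ydir [ 0.      0.0003 -1.    ] op 0.454 F [-0.34    1.0806 -0.0136]
scene 861 [0.508  0.2736 0.1511] tilt 60.43099115642685 az 26.197717574979375
top 1839 [0.4972 0.2738 0.15  ] tilt 60.0704812662955 az 26.388979773168884
```

View pics/w2.png

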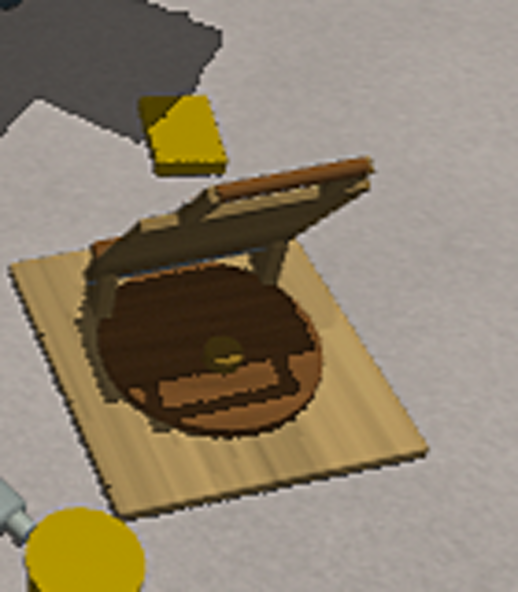

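View pics/w2_top.png

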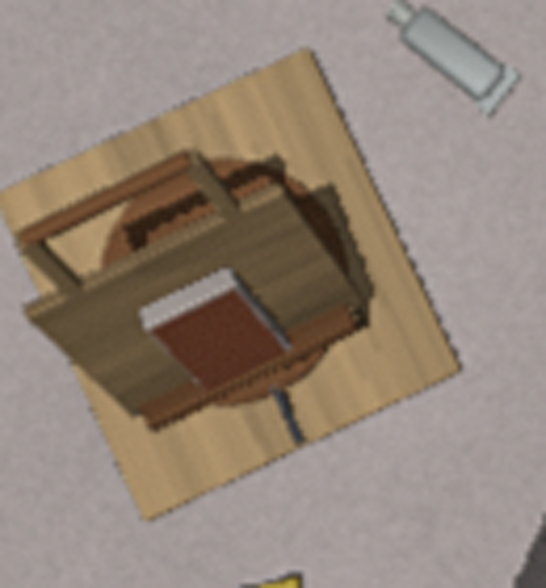

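```bash
python3 - <<'E'
from ez import *
H,X,v,N=frame(26.3,60.2)
im,d=snap('scene','z_scene'); im2,d2=snap('top','z_top')
W=cloud('top',d2);r=W-H;a,b,c=r@X,r@v,r@N
g=(a>.003)&(a<.12)&(abs(b)<.07)&(c>.011)&(c<.025)
q=np.stack([a[g],b[g]],1).astype(np.float32);print("canvas",g.sum(),cv2.minAreaRect(q),np.median(c[g]))
z=W[...,2]
m=((z>0.072)&(z<0.09)&(im2.max(-1)<70)&(abs(W[...,0]-.57)<.05)&(W[...,1]<0.1)).astype(np.uint8)
k,l,s,cc=cv2.connectedComponentsWithStats(m)
for i in range(1,k):
  if s[i,4]>15: print("pot",s[i,4],W[l==i].mean(0))
g=(z>.095)&(z<.125)&(abs(W[...,0]-.57)<.03)&(W[...,1]<-.2)&(W[...,1]>-.35);print("post",g.sum(),W[g].mean(0))
E
```

```text
canvas 502 ((0.047363124787807465, 0.016146479174494743), (0.09447256475687027, 0.08841761946678162), 89.86032104492188) 0.016919662513014366
pot 18 [ 0.5691 -0.0407  0.082 ]
pot 34 [ 0.5511 -0.1009  0.0809]
pot 52 [ 0.5414 -0.6286  0.0813]
post 0 [nan nan nan]<stdin>:12: RuntimeWarning: Mean of empty slice.
  ret = um.true_divide(
```

View pics/z_scene.png

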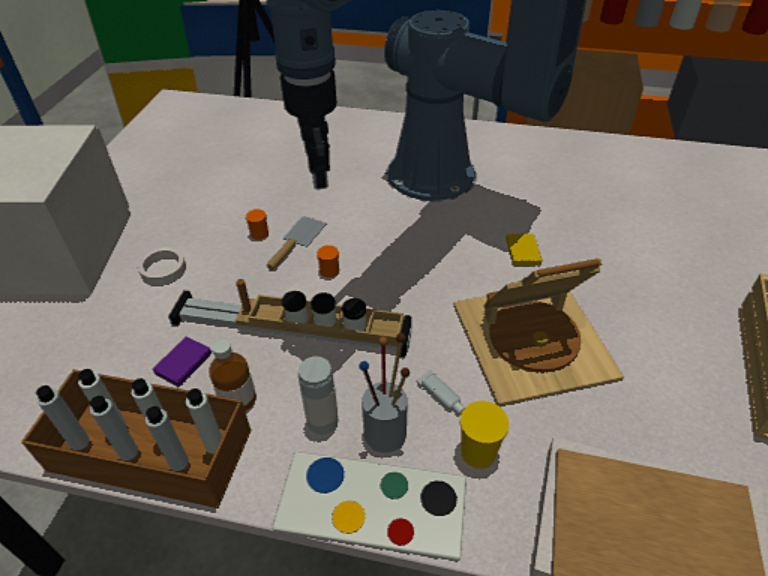

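View pics/z_top.png

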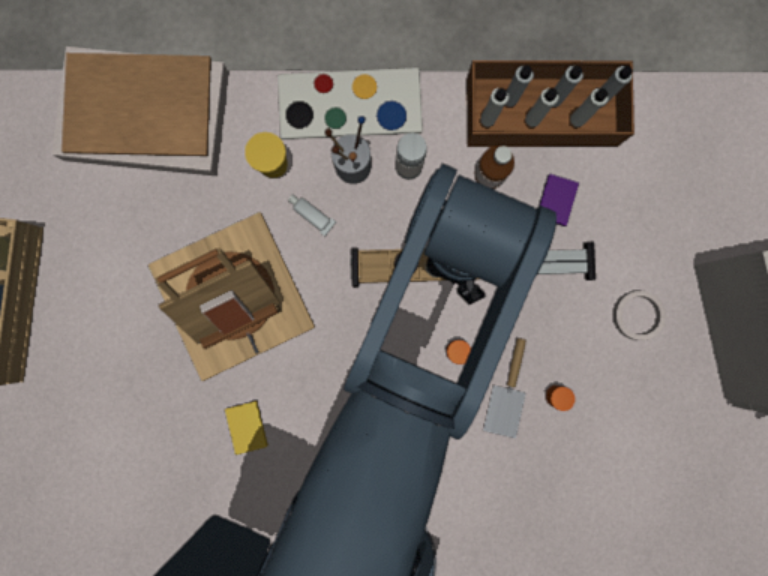

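Call:
step_arm --pt "0 0 0 -1 0 -1 0.45" --pt "0 0 0 -1 0 -1 0.45" --pt "0 0 0 -1 0 -1 0.45" --pt "0 0 0 -1 0 -1 0.45" --pt "0 0 0 -1 0 -1 0.45" --pt "0 0 0 0 0 -1 0.45" --pt "0 0 0 0 0 -1 0.45" --pt "0 0 0 0 0 0 0.45" --pt "0 0 0 0 0 0 0.45"

```text
time_s: 52.9
eef_pos: [0.4978, -0.3611, 0.339]
eef_rot: [0.689, -0.688, -0.162, 0.162]
wrist_force: [-0.1, -0.4, 0.1]
opening: 0.454
```

```bash
python3 - <<'E'
from ez import *
H,X,v,N=frame(26.3,60.2)
im2,d2=snap('top','y_top')
W=cloud('top',d2);r=W-H;a,b,c=r@X,r@v,r@N
m=((a>.003)&(a<.12)&(abs(b)<.07)&(c>.008)&(c<.025)).astype(np.uint8)
k,l,s,cc=cv2.connectedComponentsWithStats(m);i=1+np.argmax(s[1:,4]);g=cv2.erode((l==i).astype(np.uint8),np.ones((2,2)))>0
print(s[1:,4]);q=np.stack([a[g],b[g]],1).astype(np.float32);print("canvas",g.sum(),cv2.minAreaRect(q),np.median(c[g]),np.percentile(q,[2,98],axis=0))
z=W[...,2]
m=((z>0.072)&(z<0.09)&(im2.max(-1)<70)&(abs(W[...,0]-.57)<.05)&(W[...,1]<0.1)).astype(np.uint8)
k,l,s,cc=cv2.connectedComponentsWithStats(m)
for i in range(1,k):
  if s[i,4]>15: print("pot",s[i,4],W[l==i].mean(0))
g=(z>.095)&(z<.125)&(abs(W[...,0]-.57)<.03)&(W[...,1]<-.2)&(W[...,1]>-.35);print("post",g.sum(),W[g].mean(0))
E
```

```text
[540]
canvas 471 ((0.04727061465382576, -0.0005292743444442749), (0.08753652125597, 0.06070100516080856), 0.9727239608764648) 0.016969299014068982 [[ 0.0058 -0.0298]
 [ 0.0886  0.0278]]
pot 205 [ 0.5649 -0.1702  0.0814]
pot 204 [ 0.5607 -0.0571  0.081 ]
pot 208 [ 0.5592 -0.1155  0.0815]
post 32 [ 0.5674 -0.2699  0.1088]
```

View pics/y_top.png

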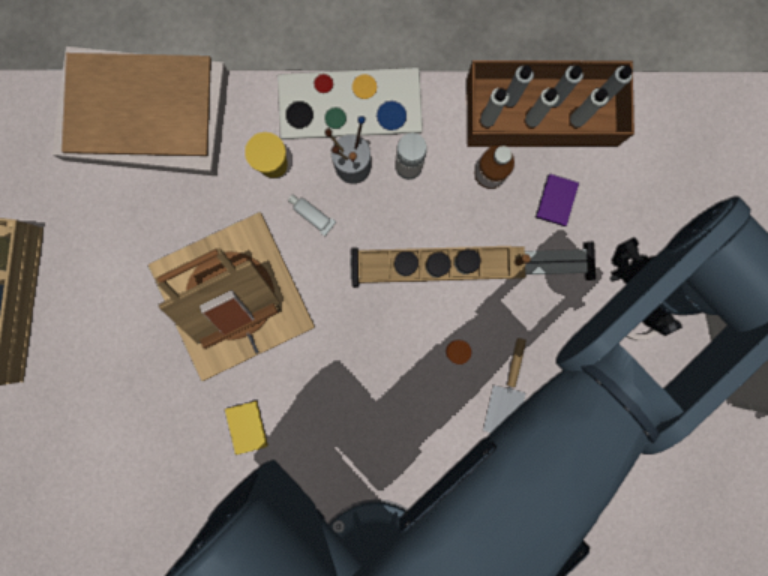

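```bash
python3 - <<'E'
from ez import *
im2,d2=snap('top')
im,d=snap('scene')
A=cv2.resize(im2[155:200,225:330],None,fx=7,fy=7,interpolation=cv2.INTER_CUBIC)
B=cv2.resize(im[180:250,190:290],None,fx=4,fy=4,interpolation=cv2.INTER_CUBIC)
cv2.imwrite('pics/far.png',A);cv2.imwrite('pics/far2.png',B)
W=cloud('top',d2)
for k in range(228,262,1): print(k,im2[177,k],W[177,k].round(3))
E
```

```text
228 [161 163 172] [ 0.563  0.064 -0.006]
229 [160 162 171] [ 0.563  0.061 -0.004]
230 [158 159 169] [ 0.563  0.058 -0.003]
231 [157 160 169] [0.563 0.055 0.003]
232 [162 164 174] [ 0.563  0.053 -0.003]
233 [125 127 132] [0.561 0.048 0.021]
234 [64 64 65] [0.56  0.045 0.036]
235 [34 31 33] [0.56  0.042 0.037]
236 [41 37 38] [0.559 0.039 0.041]
237 [40 35 35] [0.559 0.036 0.042]
238 [26 33 39] [0.56  0.034 0.035]
239 [ 80 114 138] [0.559 0.031 0.04 ]
240 [ 74 104 125] [0.56  0.028 0.036]
241 [ 74 103 125] [0.561 0.025 0.022]
242 [ 81 113 135] [0.56  0.022 0.029]
243 [ 80 111 134] [0.561 0.02  0.025]
244 [ 81 111 134] [0.56  0.017 0.029]
245 [ 76 108 131] [0.561 0.014 0.025]
246 [ 79 110 133] [0.561 0.011 0.026]
247 [ 77 109 132] [0.56  0.008 0.029]
248 [ 77 109 132] [0.561 0.005 0.024]
249 [ 78 110 132] [0.56  0.002 0.03 ]
250 [ 79 111 132] [ 0.56  -0.     0.027]
251 [ 78 109 132] [ 0.561 -0.003  0.026]
252 [ 78 110 132] [ 0.56  -0.006  0.029]
253 [ 78 110 132] [ 0.561 -0.009  0.023]
254 [ 78 108 131] [ 0.56  -0.012  0.028]
255 [ 78 109 132] [ 0.561 -0.015  0.026]
256 [ 80 110 132] [ 0.56  -0.018  0.032]
257 [ 78 109 131] [ 0.56  -0.021  0.026]
258 [ 78 109 132] [ 0.56  -0.023  0.027]
259 [ 76 107 128] [ 0.558 -0.026  0.05 ]
260 [ 68  96 115] [ 0.559 -0.029  0.043]
261 [ 76 106 127] [ 0.56  -0.032  0.026]
```

View pics/far.png

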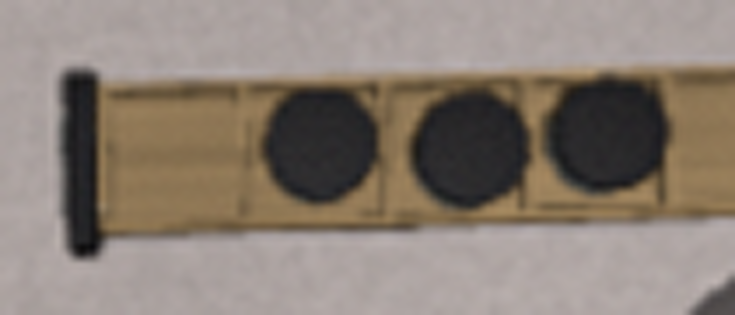

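View pics/far2.png

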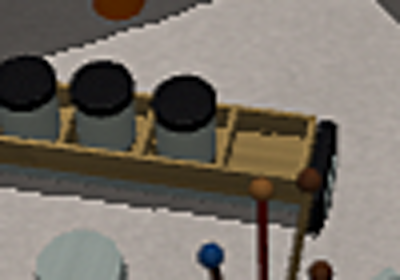

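Caddy end is flush with the far stop, pots upright. Handing in.

```bash
python3 -c "
from bench import ctrl
print(ctrl.hand_in())"
```

```text
the job is handed in; nothing more can be done
None
```

The job is done and handed in at about 53 s; `hand_in` gives no verdict, so these are my own last checks.

- **Pots:** There were three white pots, and all stand in compartments 1–3 of the caddy. They were set in while the caddy was at the loading end, and their lid tops read 81 mm high against an expected 83 mm. The two orange ones were left alone.
- **Caddy:** I pushed it by its post until 25 N gave no further motion, and its end shows flush against the far stop. The camera readings put the travel a little short of the full 120 mm: 116.8 mm by the post, and 113.5 to 117.4 mm by the pots. I took that as camera error because of the force and the flush end. The limit is 113 mm.
- **Easel:** The pointer meets the mark in the picture, within about 1 degree by the board's direction. The board is at 60.1 to 60.4 degrees. Pressing the canvas on had lowered it by about 2 degrees, and the later tilt made that up.
- **Canvas:** It lies face up, about 47 mm up the board (45 mm would be touching the ledge). It is within 1 mm of the middle and about 1 degree of straight. One earlier canvas reading was spoiled by other points and I repeated it.
- **Bystanders and arm:** The cups, can and bottle are all standing. The gripper is open, well clear and touching nothing.

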